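# Clear the canister and feed the tote into the covered bay

## Task

Lift the canister by its bail handle off the roller track and set it down gently, upright, in the middle of the round cork pad on the table beside the track. Then push the small wooden tote along the rollers, steadily and always in contact rather than shoving it to run free, under the hood and into the bay until it stands fully home against the end stop. Leave the other things where they are and let go of everything.

Things in the scene. Friction and masses are not known exactly. Their poses are not given: they have to be found in the camera images.
- track: Fixed roller track, 400 x 146 mm, a covered bay at its far end. Origin on the table under its middle; x = pushing direction (-205 to 195 mm), y across, z up. Side rails: inner faces y = +-54 mm, tops 62 mm high. Free steel rollers, tops 50.5 mm high, at x = -200 to -30 and, in the bay, 50 to 180 mm; between them a flat steel plate, 50 mm high. End stop face x = 185 mm.
- hood_edge (a point): Middle of the hood's front edge, on its underside: track x = 55, y = 0, z = 117 mm. The flat hood is 5 mm thick, 130 mm wide and runs on to x = 195 mm; cheeks stand at y = +-60 to 65 mm. The rear (pushed) face of the tote ends 30 mm beyond this edge, beneath the hood, where only a tool leaning back 35 to 40 degrees, fingertips forward, can reach.
- home (a point): Point in the bay where the origin of the tote is when fully home: track x = 135, y = 0, z = 50.5 mm; axes as the track.
- tote: Open plywood tote, 100 x 100 x 55 mm, walls 6 mm, holding a die and a lump of lead (fixed in it), about 0.5 kg. Stands on the rollers at the near end of the track, roughly aligned with it. Origin at the centre of its underside, x in the pushing direction.
- canister: Closed round aluminium canister with a dark lid and a fixed bail handle, body 65 mm across, 78 mm high to the lid's top, 116 mm over the handle, about 0.3 kg. Stands on the transfer plate in the tote's way. Origin at the centre of its underside, z up.
- bail_grip (a point): Centre of the canister's wooden bail grip, 110 mm above its underside: a bar 62 mm long along the point's x, 12 mm wide (y) and 12 mm high; its underside is 26 mm above the lid. Wire legs at x = +-30 mm.
- pad: Round cork pad, 130 mm across, 6 mm thick, fixed on the table to the left or to the right of the track. Origin at the centre of its underside.
- tape: Roll of masking tape lying flat, 104 mm across, 25 mm high, on the side of the track where the pad is not; to be left alone. Origin at the centre of its underside.
- tin: Flat round tin, 60 mm across, 19 mm high, on the left of the bay; to be left alone. Origin at the centre of its underside.
- die: Short dark threaded die standing upright, 34 mm across, 56 mm high, on the right of the bay; to be left alone. Origin at the centre of its underside.
- chuck: Drill chuck lying on the table left of the track, 39 x 141 x 39 mm; to be left alone. Origin under its middle.
- pliers: Pliers with yellow handles lying right of the track, 36 x 125 x 12 mm; to be left alone. Origin under their middle.
- scriber: Scriber with a red handle lying right of the track, 20 x 124 x 20 mm; to be left alone. Origin under its middle.
Things that resemble listed ones, but are neither listed nor needed, are in the scene too. What is shaped like the canister but green or yellow is not meant.

How it is judged:
By the outcome, as a careful person would: the job done as asked, in the order asked, and still so for the second after the job is handed in, with the robot touching nothing.
It also fails if it takes over 67 s, if anything falls off the work surface, if the arm or the gripper's body presses on something with over 40 N, if the wrist force passes 120 N, or if a joint passes its speed limit or range.

## Robot

A 6-joint arm with a two-finger parallel gripper is mounted at the origin on a cart in front of the work surface, level with it; the furniture and walls round the work are solid. World frame = base frame: x ahead of the robot, y to its left, z up, the work surface at z = 0. Lengths are in m, angles in rad, forces in N, time in s.
With the tool pointing down it reaches from about 0.4 to 0.825 m from the base axis. Payload 7 kg.
Tool frame: the origin (TCP) lies between the finger pads; the fingertips stand 11 mm ahead of it and the grasp point (between the pads) lies 8 mm behind it (arm.tips_ahead is the distance from the TCP to the fingertips, in m); z points along the fingers, x is the direction in which the jaws open and shut, and the axes are right-handed (so a half turn about z gives the same grasp; the last joint's range is limited). The gripper opens to 88 mm and grips with 3 to 60 N. Pads are 19 mm wide; open, the fingers measure 130 mm over their backs; the gripper's body (78 mm by 193 mm) begins 47 mm behind the grasp point.
Start: joints at [1.599, 0.359, 0.012, 0, -1.224, -0.288], TCP at [0.173, 0.652, 0.238] pointing down, gripper open.
Joint ranges: [-3.07, 3.07], [-1.43, 2.12], [-1.02, 1.25], [-3.03, 1.67], [-3.05, -0], [-3.03, 3.03]. Speed limits (rad/s): [2.39, 2.39, 3.01, 3.14, 3.14, 3.14].

## Interface

Orientations are given as [roll, pitch, yaw] about the fixed x, y, z axes, in that order (R = Rz(yaw) Ry(pitch) Rx(roll)).
In Python, from station import arm, optics, finder gives the robot as it stands. The module is installed in compiled form; this text tells all that it offers.
- The arm moves only by the tool apply_moves, never from a script. Its argument "increments" is one flat list of numbers, 6 for each row, row after row: the shift along the world's x, y, z in m, then the turn, a rotation vector about the world's x, y, z in rad. In form: [tx, ty, tz, rx, ry, rz, tx, ty, tz, rx, ry, rz, ...]. A call has 1 to 20 rows; each row shifts and turns the pose as measured when the row begins; what a row does not reach is not made up. A row lasts 1/12 s, in which the tool goes at most 41.7 mm and 7.16 degrees, less where a joint would pass 70% of its speed; a pose out of reach is approached as far as the arm can. A call with a gripper value outside its range is refused whole. "hand" is the closure, from 0 (fully open) to 1 (shut), set as the call begins (left out, the last holds). The fingers move at their own pace and stop on an object; "force" is the grip in N (left out, the last holds). Time passes only in rows, so rows that do not move let the fingers close. It gives the time, the measured TCP pose, the force and the opening at its end, in the units of the state.
- arm.get_state(): the state, without advancing time (a new reading comes with each control period).
- optics.grab_frame(name): name is "side" or "top"; returns the picture (480x640x3 uint8, red, green, blue); there is no depth.
- optics.camera_model(name): a dict with "fx", "fy", "cx", "cy" (pixels), "dist_coeffs" ([k1, k2, p1, p2, k3] as OpenCV has them; the pictures are not rectified), "world_to_cam" (4x4, takes a point from world to camera coordinates). Camera axes: x right, y up, looking along -z (the intrinsics and any distortion apply to the point x, -y, -z); pixel columns grow to the right and rows downward; lengths in m; the calibration is good to about 2 mm. A picture is of the moment at which its call begins. camera_model takes no time and is no camera call.
- arm.job_done(): hands the job in, once; it reports no verdict.
Trained networks look in the newest picture that a camera, given by its name, has taken for a name from the list of things; names that differ only in an ending like _2 or _b are one class to them, and where a whole thing is asked for, a point or a joint stands for the part that bears it (a point fixed in the world has none). Each returns a list of dicts, best first, with "conf" (0 to 1); they miss things now and then, are a little off and sometimes report something else, mostly with a low value. They report only what shows in the picture. A call takes as long as a camera call. They do not tell look-alikes from the thing itself.
- finder.find_in(camera, name): "box" ([left, top, right, bottom] in pixels, round what is visible of it).
- finder.landmark_of(camera, name): "point" ([column, row] in pixels: a listed point, or the origin of a listed thing).
The state is a dict: "t": time; "q": joint angles; "qd": joint speeds; "joint_efforts": joint torques, N m; "eef_pos": TCP position; "ee_rot": TCP orientation; "force": force on the tool from outside, world axes, zero at the start; "moment": the same for the moment, N m; "width": finger opening in m.
Only numpy, scipy, OpenCV 4.12 (cv2) and the standard library are available. Lean on these libraries where they do the work, as an engineer would, in place of code of your own. Each camera call takes 0.05 s, during which the arm holds its last target. There are 200 camera calls.

## Working session

There is one attempt and no reset: what is moved stays moved. The work goes in short steps, Python scripts to look and compute and a tool call to move; the robot and the scene stay as the last step left them, time stands still between calls to the robot, and variables do not carry over. Pictures are saved under pics/ and viewed, about 8 in all and at most 12, crops included, and the job is handed in when it is done.

Besides the shell and the picture viewer there is one more tool, called after ">>>" by a JSON object that holds its "op" and its "data", one argument or row to a line. apply_moves: Moves the arm, as the interface text tells. Its arguments: {"type":"object","properties":{"increments":{"type":"array"},"hand":{"type":"number"},"force":{"type":"number"}},"required":["increments"]}

```bash
mkdir -p pics
cat > h.py <<'E'
import numpy as np, cv2
from station import arm, optics, finder
def K(n):
    m=optics.camera_model(n); return m,np.array([[m['fx'],0,m['cx']],[0,m['fy'],m['cy']],[0,0,1.]]),np.array(m['dist_coeffs']),np.array(m['world_to_cam'])
F=np.diag([1.,-1,-1])
def proj(n,P):
    m,k,d,T=K(n); R=F@T[:3,:3]; t=F@T[:3,3]
    return cv2.projectPoints(np.atleast_2d(np.array(P,float)),cv2.Rodrigues(R)[0],t,k,d)[0].reshape(-1,2)
def ray(n,p):
    m,k,d,T=K(n); u=cv2.undistortPoints(np.array(p,float).reshape(1,1,2),k,d).ravel()
    R=F@T[:3,:3]; return -T[:3,:3].T@T[:3,3], R.T@np.array([u[0],u[1],1])
def atz(n,p,z):
    c,v=ray(n,p); return c+v*(z-c[2])/v[2]
def save(n,f):
    im=optics.grab_frame(n); cv2.imwrite('pics/'+f,im[:,:,::-1]); return im
E
python3 - <<'E'
from h import *
np.set_printoptions(precision=4,suppress=True)
for n in('top','side'):
    im=save(n,n+'0.png'); print(n,ray(n,(320,240)))
    for o in ['track','hood_edge','home','tote','canister','bail_grip','pad','tape']:
        z={'hood_edge':.117,'home':.0505,'tote':.0505,'canister':.05,'bail_grip':.16}.get(o,0)
        for r in finder.landmark_of(n,o)[:3]: print(o,round(r['conf'],2),np.round(r['point'],1),atz(n,r['point'],z)[:2])
s=arm.get_state(); print(s['t'],s['eef_pos'],s['ee_rot'],s['force'],arm.tips_ahead)
E
```

```text
top (array([ 0.3783, -0.0009,  1.0952]), array([ 0.1772, -0.0235, -0.9839]))
track 0.72 [329.2 235.1] [ 0.5883 -0.0503]
hood_edge 0.87 [338.3 203.4] [ 0.6403 -0.0661]
tote 0.81 [329.9 275.1] [ 0.4815 -0.0496]
canister 0.73 [262.6 340.4] [0.3275 0.1075]
canister 0.7 [433.3 337.4] [ 0.3343 -0.2946]
canister 0.66 [330.4 230.5] [ 0.5901 -0.051 ]
bail_grip 0.95 [332.2 218. ] [ 0.5957 -0.0497]
bail_grip 0.94 [444.6 339.7] [ 0.3338 -0.2879]
bail_grip 0.8 [253.5 340.6] [0.3323 0.1151]
pad 0.62 [257.1 247.9] [0.5541 0.1318]
tape 0.64 [390.4 260.9] [ 0.5231 -0.2052]
side (array([ 0.3471, -0.9596,  0.898 ]), array([ 0.1407,  0.7659, -0.6274]))
track 0.76 [349.5 291.9] [ 0.583  -0.0524]
hood_edge 0.95 [380. 249.] [ 0.6418 -0.0533]
hood_edge 0.71 [344.5 414.2] [ 0.4892 -0.4354]
hood_edge 0.51 [299.8 276.8] [ 0.4638 -0.1147]
tote 0.94 [302.3 279.6] [ 0.4778 -0.0522]
canister 0.97 [357.  270.9] [ 0.5993 -0.0411]
canister 0.71 [228.8 252.2] [0.3279 0.0611]
canister 0.69 [241.2 401.4] [ 0.3318 -0.3388]
bail_grip 0.94 [224.7 217.8] [0.3269 0.0422]
bail_grip 0.9 [358.7 233.9] [ 0.5941 -0.0501]
bail_grip 0.71 [242.3 363.9] [ 0.3396 -0.3495]
pad 0.69 [320.7 246.7] [0.5459 0.111 ]
tape 0.63 [335.1 351.1] [ 0.5205 -0.2128]
0.9 [0.1734 0.6523 0.2376] [ 3.1416  0.     -1.8306] [-0.4739 -0.7641 -0.0495] 0.011
```

Run:
```python
import cv2
a=cv2.imread('pics/top0.png')[150:370,210:470];b=cv2.imread('pics/side0.png')[170:440,200:460]
a=cv2.resize(a,None,fx=3,fy=3,interpolation=2)[:600,:780];b=cv2.resize(b,None,fx=2.2,fy=2.2,interpolation=2)
cv2.imwrite('pics/a.png',a);cv2.imwrite('pics/b.png',b)
```

```text
(no output)
```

View pics/a.png

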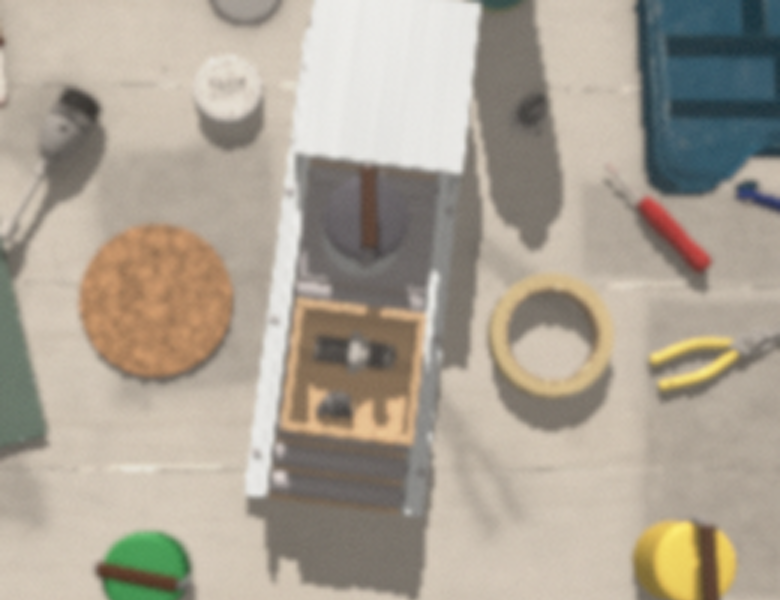

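View pics/b.png

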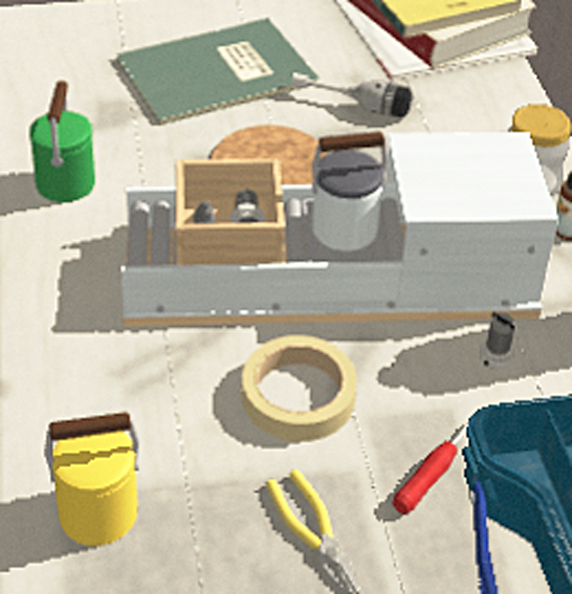

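View pics/top0.png

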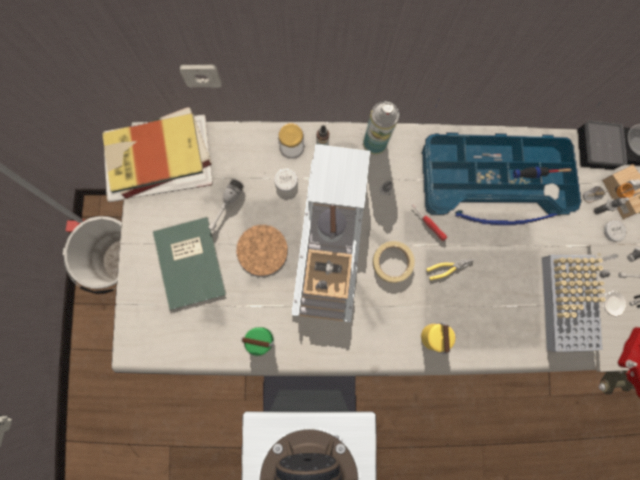

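Three pictures viewed. They show the aluminium canister on the transfer plate, with its grip at top pixel (332,218) and side pixel (358,234). The look-alikes are green at top (258,341) and yellow at top (440,338), and both stand on the table, so neither is meant. The pad is on the left at (262,250) and the tape on the right at (393,262). The close crop confirms the choice.

```bash
cat > fit.py <<'E'
from h import *
from scipy.optimize import least_squares
np.set_printoptions(precision=4,suppress=True)
A=lambda u,v:(210+u/3,150+v/3); B=lambda u,v:(200+u/2.2,170+v/2.2)
def fit(obs,x0):
    def f(p):
        c,s=np.cos(p[2]),np.sin(p[2]); r=[]
        for n,P,px in obs:
            r+=list(proj(n,[p[0]+c*P[0]-s*P[1],p[1]+s*P[0]+c*P[1],P[2]])[0]-px)
        return np.array(r)
    o=least_squares(f,x0,loss='soft_l1'); print(o.x,np.round(o.fun.reshape(-1,2),1).tolist()); return o.x
E
python3 - <<'E'
from fit import *
H=.122
tr=fit([('top',(.055,.065,H),A(298,155)),('top',(.055,-.065,H),A(465,172)),('top',(.195,.065,H),A(315,-1)),('top',(.195,-.065,H),A(481,6)),
('side',(.055,-.065,H),B(402,218)),('side',(.055,.065,H),B(388,137)),('side',(.195,-.065,H),B(556,215)),
('top',(.055,0,.117),(338.3,203.4)),('side',(.055,0,.117),(380,249)),('side',(-.205,-.06,.062),B(122,268)),('top',(-.205,.06,.062),A(247,494)),('top',(-.205,-.06,.062),A(420,515))],[.59,-.05,0])
Z=.1055;h=.05
to=fit([('top',(h,h,Z),A(296,300)),('top',(h,-h,Z),A(430,308)),('top',(-h,-h,Z),A(414,445)),('top',(-h,h,Z),A(282,432)),
('side',(-h,h,Z),B(177,162)),('side',(h,h,Z),B(280,161)),('side',(h,-h,Z),B(285,217)),('side',(-h,-h,Z),B(177,217)),('top',(0,0,.0505),(329.9,275.1)),('side',(0,0,.0505),(302.3,279.6))],[.48,-.05,0])
G=.166
g=fit([('top',(.031,0,G),A(369,166)),('top',(-.031,0,G),A(369,248)),('side',(.031,0,G),B(384,137)),('side',(-.031,0,G),B(320,141)),('top',(0,0,.16),(332.2,218)),('side',(0,0,.16),(358.7,233.9))],[.594,-.05,0])
c,s=np.cos(tr[2]),np.sin(tr[2]);R=np.array([[c,s],[-s,c]])
print('tote',R@(to[:2]-tr[:2]),'grip',R@(g[:2]-tr[:2]))
for n in('top','side'):
  b=finder.find_in(n,'pad');print(n,b[:2],atz(n,(A(156,302)),.006) if n=='top' else '')
print(arm.get_state()['t'])
E
```

```text
[ 0.5833 -0.0543 -0.1204] [[-1.3, -1.4], [-0.7, 0.1], [0.6, -6.2], [0.0, -1.6], [0.6, 1.5], [-0.8, -1.9], [0.3, 1.9], [-2.3, 1.0], [-0.9, 2.5], [-1.7, 0.9], [3.6, 0.3], [-2.8, -0.3]]
[ 0.4814 -0.0448 -0.1031] [[0.7, -1.3], [-0.4, 0.7], [0.7, -1.1], [0.5, -1.6], [-1.2, -0.7], [-1.4, -1.3], [-0.2, 4.4], [-0.8, 5.8], [-2.0, 0.0], [1.2, -2.5]]
[ 0.5945 -0.0515 -0.0057] [[0.2, -1.2], [0.1, -0.7], [-0.5, -1.5], [-1.2, -0.8], [0.8, 0.6], [0.3, 0.4]]
tote [-0.1023 -0.0028] grip [0.0108 0.0041]
top [{'box': [234.4, 220.6, 284.7, 274.7], 'conf': 0.63}] [0.5462 0.1186 0.006 ]
side [{'box': [297.3, 229.3, 346.4, 252.9], 'conf': 0.64}] 
1.0
```

Run:
```python
from fit import *
import cv2
im=cv2.imread('pics/top0.png'); hsv=cv2.cvtColor(im,cv2.COLOR_BGR2HSV)
def cork(im,x0,x1,y0,y1):
    hsv=cv2.cvtColor(im,cv2.COLOR_BGR2HSV)
    m=cv2.inRange(hsv,(5,70,60),(22,255,255)); k=np.zeros_like(m); k[y0:y1,x0:x1]=m[y0:y1,x0:x1]
    c=max(cv2.findContours(k,0,1)[0],key=cv2.contourArea); return c[:,0]
c=cork(im,230,292,215,285); P=np.array([atz('top',p,.006)[:2] for p in c])
def circ(P): 
    o=least_squares(lambda q:np.hypot(*(P-q[:2]).T)-q[2],[.55,.12,.06],loss='soft_l1',f_scale=.003);return o.x
print('pad top',circ(P))
tr=np.array([.5833,-.0543,-.1204])
def w(p):
    c,s=np.cos(tr[2]),np.sin(tr[2]); return [tr[0]+c*p[0]-s*p[1],tr[1]+s*p[0]+c*p[1],p[2]]
out=[]
for n,(x,y,x2,y2),f in(('top',(220,140,400,330),2.1),('side',(210,190,460,380),1.6)):
    I=cv2.imread(f'pics/{n}0.png'); S=4
    I=cv2.resize(I,None,fx=S,fy=S,interpolation=2)
    L=[[(.055,.065,.122),(.055,-.065,.122),(.195,-.065,.122),(.195,.065,.122),(.055,.065,.122)],[(-.205,.054,.062),(.055,.054,.062)],[(-.205,-.054,.062),(.055,-.054,.062)]]
    for l in L: cv2.polylines(I,[np.int32(proj(n,[w(p) for p in l])*S+S/2-.5)],False,(0,0,255),1)
    t=np.linspace(0,6.28,40); q=circ(P)
    cv2.polylines(I,[np.int32(proj(n,np.c_[q[0]+.065*np.cos(t),q[1]+.065*np.sin(t),0*t+.006])*S)],True,(255,0,0),1)
    I=I[y*S:y2*S,x*S:x2*S]; out.append(cv2.resize(I,None,fx=400/I.shape[1],fy=400/I.shape[1],interpolation=cv2.INTER_AREA))
h=max(o.shape[0] for o in out); out=[cv2.copyMakeBorder(o,0,h-o.shape[0],0,0,0) for o in out]
cv2.imwrite('pics/ov.png',np.hstack(out))
```

```text
pad top [0.549  0.1195 0.0637]
```

View pics/ov.png

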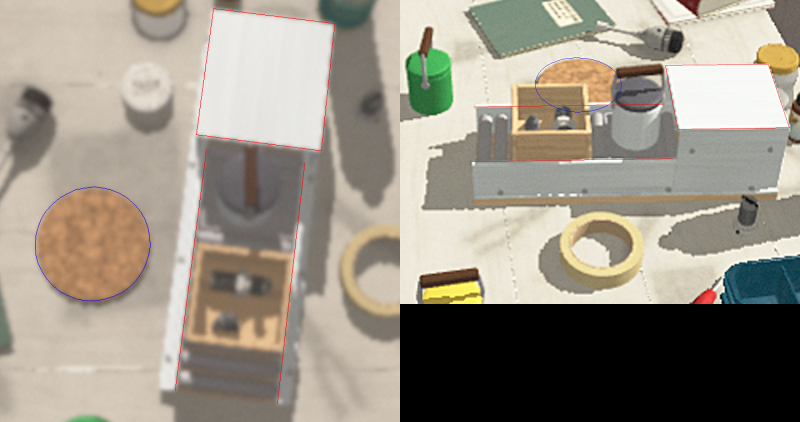

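>>> {"op": "apply_moves", "data": {
  "increments": [0.022, -0.036, 0.002, 0, 0, 0.02, 0.022, -0.036, 0.002, 0, 0, 0.02, 0.022, -0.036, 0.002, 0, 0, 0.02, 0.022, -0.036, 0.002, 0, 0, 0.02, 0.022, -0.036, 0.002, 0, 0, 0.02, 0.022, -0.036, 0.002, 0, 0, 0.02, 0.022, -0.036, 0.002, 0, 0, 0.02, 0.022, -0.036, 0.002, 0, 0, 0.02, 0.022, -0.036, 0.002, 0, 0, 0.02, 0.022, -0.036, 0.002, 0, 0, 0.02, 0.022, -0.036, 0.002, 0, 0, 0.02, 0.022, -0.036, 0.002, 0, 0, 0.02, 0.022, -0.036, 0.002, 0, 0, 0, 0.022, -0.036, 0.002, 0, 0, 0, 0.022, -0.036, 0.002, 0, 0, 0],
  "hand": 0
}}

```text
t: 2.25
eef_pos: [0.4929, 0.1178, 0.2674]
ee_rot: [-3.134, 0.005, -1.565]
force: [1.1, 0.5, -0.3]
width: 0.0879
```

The overlay matches the hood, rails and pad in both views. The grip line is clear and lies roughly along world x.

>>> {"op": "apply_moves", "data": {
  "increments": [0.02, -0.034, -0.004, 0, 0, -0.003, 0.02, -0.034, -0.004, 0, 0, -0.003, 0.02, -0.034, -0.004, 0, 0, -0.003, 0.02, -0.034, -0.004, 0, 0, -0.003, 0.02, -0.034, -0.003, 0, 0, 0, 0, 0, 0, 0, 0, 0, 0, 0, 0, 0, 0, 0]
}}

```text
t: 2.83
eef_pos: [0.5995, -0.0692, 0.2492]
ee_rot: [-3.13, 0.005, -1.584]
force: [-0.2, 0.4, 0.7]
width: 0.0877
```

Run:
```python
from h import *
s=arm.get_state(); print(s['eef_pos'],s['ee_rot'])
im=save('side','s1.png'); r=finder.landmark_of('side','bail_grip')[:3]
for q in r: print(q['conf'],q['point'],atz('side',q['point'],.16))
```

```text
[ 0.59947992 -0.06923448  0.24922411] [-3.12965229  0.00545163 -1.58443764]
0.82 [359.9, 235.8] [ 0.59522259 -0.05651051  0.16      ]
0.71 [243.5, 363.1] [ 0.34151727 -0.34822281  0.16      ]
0.68 [228.5, 215.3] [0.33512404 0.0499842  0.16      ]
```

>>> {"op": "apply_moves", "data": {
  "increments": [-0.005, 0.017, 0, -0.005, 0.012, 0.008, 0, 0, 0, 0, 0, 0, 0, 0, -0.02, 0, 0, 0, 0, 0, -0.02, 0, 0, 0, 0, 0, -0.015, 0, 0, 0, 0, 0, 0, 0, 0, 0]
}}

```text
t: 3.43
eef_pos: [0.5928, -0.0429, 0.1971]
ee_rot: [-3.134, 0.002, -1.564]
force: [-0.8, -0.0, -0.7]
width: 0.0879
```

>>> {"op": "apply_moves", "data": {
  "increments": [0.0015, -0.008, 0, 0, 0.006, -0.01, 0, 0, -0.015, 0, 0, 0, 0, 0, -0.015, 0, 0, 0, 0, 0, -0.01, 0, 0, 0, 0, 0, 0, 0, 0, 0, 0, 0, 0, 0, 0, 0]
}}

```text
t: 3.93
eef_pos: [0.5965, -0.0481, 0.1629]
ee_rot: [-3.133, 0.003, -1.568]
force: [-0.3, -0.0, 0.2]
width: 0.0875
```

Run:
```python
from h import *
s=arm.get_state(); print(s['eef_pos'],s['ee_rot'],s['force'])
im=save('side','s2.png'); a=cv2.resize(im[180:300,290:430,::-1],None,fx=4,fy=4,interpolation=2); cv2.imwrite('pics/s2c.png',a)
```

```text
[ 0.59648226 -0.04813124  0.16291062] [-3.13258286e+00  2.56572857e-03 -1.56782509e+00] [-0.33594101 -0.00598262  0.15950587]
```

View pics/s2c.png

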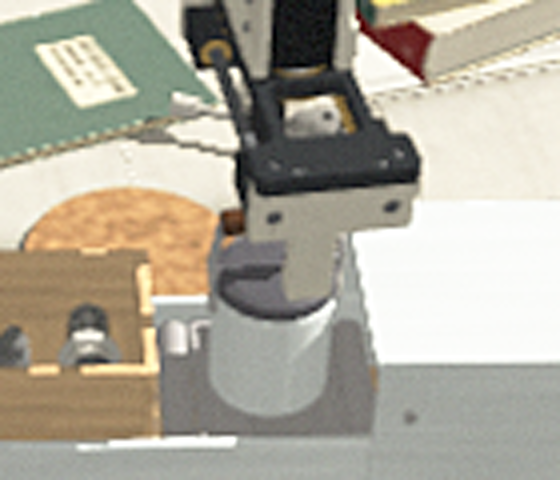

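Five pictures viewed. The fingers straddle the wooden grip: the near finger is at crop (310,270) and the bar end shows at (235,222). The next steps are 11 mm further down, then close.

>>> {"op": "apply_moves", "data": {
  "increments": [-0.002, -0.003, -0.006, 0, 0.005, 0, 0, 0, -0.005, 0, 0, 0, 0, 0, 0, 0, 0, 0]
}}

```text
t: 4.23
eef_pos: [0.5956, -0.0511, 0.1536]
ee_rot: [-3.134, 0.003, -1.567]
force: [-0.7, -0.2, 0.5]
width: 0.0876
```

>>> {"op": "apply_moves", "data": {
  "increments": [0, 0, 0, 0, 0, 0, 0, 0, 0, 0, 0, 0, 0, 0, 0, 0, 0, 0, 0, 0, 0, 0, 0, 0, 0, 0, 0, 0, 0, 0, 0, 0, 0, 0, 0, 0, 0, 0, 0, 0, 0, 0, 0, 0, 0, 0, 0, 0],
  "hand": 1,
  "force": 25
}}

```text
t: 4.9
eef_pos: [0.5959, -0.0514, 0.1543]
ee_rot: [-3.134, 0.003, -1.568]
force: [-0.0, -0.1, 0.1]
width: 0.0397
```

>>> {"op": "apply_moves", "data": {
  "increments": [0, 0, 0, 0, 0, 0, 0, 0, 0, 0, 0, 0, 0, 0, 0, 0, 0, 0, 0, 0, 0, 0, 0, 0, 0, 0, 0, 0, 0, 0, 0, 0, 0, 0, 0, 0, 0, 0, 0, 0, 0, 0, 0, 0, 0, 0, 0, 0]
}}

```text
t: 5.57
eef_pos: [0.5959, -0.0511, 0.1543]
ee_rot: [-3.133, 0.004, -1.568]
force: [-0.7, 0.3, -1.0]
width: 0.0118
```

>>> {"op": "apply_moves", "data": {
  "increments": [0, 0, 0.004, 0, 0, 0, 0, 0, 0.01, 0, 0, 0, 0, 0, 0.015, 0, 0, 0, 0, 0, 0.015, 0, 0, 0, 0, 0, 0.008, 0, 0, 0, 0, 0, 0, 0, 0, 0, 0, 0, 0, 0, 0, 0]
}}

```text
t: 6.15
eef_pos: [0.5938, -0.0515, 0.209]
ee_rot: [-3.138, 0.003, -1.568]
force: [-0.2, 0.2, -3.0]
width: 0.0121
```

>>> {"op": "apply_moves", "data": {
  "increments": [-0.002, 0.008, 0, 0, 0, 0, -0.004, 0.015, 0, 0, 0, 0, -0.005, 0.02, 0, 0, 0, 0, -0.005, 0.02, 0, 0, 0, 0, -0.005, 0.02, 0, 0, 0, 0, -0.005, 0.02, 0, 0, 0, 0, -0.005, 0.02, 0, 0, 0, 0, -0.005, 0.018, 0, 0, 0, 0, -0.004, 0.012, 0, 0, 0, 0, -0.002, 0.006, 0, 0, 0, 0, 0, 0, 0, 0, 0, 0, 0, 0, 0, 0, 0, 0]
}}

```text
t: 7.15
eef_pos: [0.5427, 0.1163, 0.1998]
ee_rot: [3.132, 0.0, -1.571]
force: [-0.5, -0.2, -2.3]
width: 0.0118
```

Run:
```python
from h import *
s=arm.get_state(); print(s['eef_pos'],s['ee_rot'],s['force'])
for n in('side','top'):
  im=save(n,n+'3.png')
  for q in finder.landmark_of(n,'canister')[:3]+finder.landmark_of(n,'bail_grip')[:3]: print(n,q['conf'],q['point'],atz(n,q['point'],.105),atz(n,q['point'],.215))
```

```text
[0.54268828 0.11630375 0.19975445] [ 3.13220341e+00  2.29291221e-04 -1.57138036e+00] [-0.53830104 -0.15964284 -2.29679041]
side 0.82 [320.1, 213.1] [0.54127547 0.10538913 0.105     ] [ 0.51433424 -0.04233685  0.215     ]
side 0.6 [245.4, 403.1] [ 0.33921086 -0.38326381  0.105     ] [ 0.34029855 -0.46320744  0.215     ]
side 0.59 [229.8, 252.8] [ 0.33109116 -0.00735937  0.105     ] [ 0.33330516 -0.13944571  0.215     ]
side 0.91 [229.2, 214.8] [0.33587952 0.12692174 0.105     ] [ 0.33742931 -0.02379109  0.215     ]
side 0.89 [322.7, 172.8] [0.57598997 0.27379004 0.105     ] [0.5442334  0.10270472 0.215     ]
side 0.68 [244.4, 364.5] [ 0.34242432 -0.30588457  0.105     ] [ 0.34306626 -0.39656168  0.215     ]
top 0.72 [433.7, 336.6] [ 0.33834561 -0.28007964  0.105     ] [ 0.34277945 -0.24906351  0.215     ]
top 0.58 [260.9, 340.7] [0.32949398 0.10555869 0.105     ] [0.3349111  0.09373644 0.215     ]
top 0.83 [444.0, 336.9] [ 0.33744813 -0.30366498  0.105     ] [ 0.34198166 -0.27002888  0.215     ]
top 0.7 [255.5, 236.3] [0.56416193 0.12349692 0.105     ] [0.54351111 0.10968201 0.215     ]
top 0.66 [250.8, 340.3] [0.33015679 0.12794186 0.105     ] [0.33550027 0.11363319 0.215     ]
```

>>> {"op": "apply_moves", "data": {
  "increments": [0.004, 0.002, 0, 0, -0.009, 0, 0.003, 0.001, 0, 0, -0.006, 0, 0, 0, -0.015, 0, 0, 0, 0, 0, -0.015, 0, 0, 0, 0, 0, -0.015, 0, 0, 0, 0, 0, -0.01, 0, 0, 0, 0, 0, 0, 0, 0, 0, 0, 0, 0, 0, 0, 0]
}}

```text
t: 8.12
eef_pos: [0.554, 0.1175, 0.1448]
ee_rot: [-3.128, 0.002, -1.576]
force: [0.2, 0.6, -1.5]
width: 0.0115
```

>>> {"op": "apply_moves", "data": {
  "increments": [-0.003, 0.002, -0.008, 0, 0.002, 0.004, 0, 0, -0.008, 0, 0, 0, 0, 0, -0.006, 0, 0, 0, 0, 0, 0, 0, 0, 0, 0, 0, 0, 0, 0, 0]
}}

```text
t: 8.53
eef_pos: [0.552, 0.1203, 0.1227]
ee_rot: [-3.127, 0.003, -1.571]
force: [-0.2, -0.1, -2.5]
width: 0.0116
```

Run:
```python
from h import *
s=arm.get_state(); print(s['eef_pos'],s['ee_rot'],s['force'])
for n in('side',):
  im=save(n,n+'4.png')
  for q in finder.landmark_of(n,'canister')[:2]: print(n,q['conf'],q['point'],atz(n,q['point'],.015))
a=cv2.resize(im[170:290,250:390,::-1],None,fx=4,fy=4,interpolation=2); cv2.imwrite('pics/s4c.png',a)
```

```text
[0.55200149 0.12031973 0.12268262] [-3.12692768e+00  3.11081589e-03 -1.57125529e+00] [-0.21186761 -0.10534769 -2.46773201]
side 0.88 [246.5, 400.8] [ 0.3405494 -0.3133446  0.015    ]
side 0.8 [322.3, 236.9] [0.55257768 0.12938289 0.015     ]
```

View pics/s4c.png

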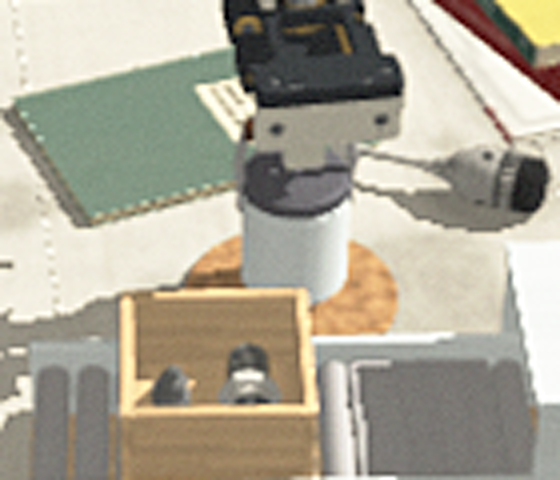

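Six pictures viewed. The canister hangs upright over the pad, with its base centred at about crop x 296 against pad centre 292. Lowering gently.

>>> {"op": "apply_moves", "data": {
  "increments": [-0.001, 0, -0.004, 0, 0.006, 0, 0, 0, -0.003, 0, 0, 0, 0, 0, -0.002, 0, 0, 0, 0, 0, -0.001, 0, 0, 0, 0, 0, 0, 0, 0, 0]
}}

```text
t: 9.05
eef_pos: [0.5516, 0.1206, 0.1129]
ee_rot: [-3.132, 0.004, -1.571]
force: [-0.9, 0.3, -2.8]
width: 0.0119
```

>>> {"op": "apply_moves", "data": {
  "increments": [-0.001, 0, -0.001, 0, 0, 0, 0, 0, -0.001, 0, 0, 0, 0, 0, -0.001, 0, 0, 0, 0, 0, 0, 0, 0, 0]
}}

```text
t: 9.38
eef_pos: [0.5513, 0.1209, 0.1104]
ee_rot: [-3.13, 0.005, -1.571]
force: [0.5, 0.1, -1.3]
width: 0.0115
```

>>> {"op": "apply_moves", "data": {
  "increments": [0, 0, -0.001, 0, 0, 0, 0, 0, -0.001, 0, 0, 0, 0, 0, 0, 0, 0, 0]
}}

```text
t: 9.63
eef_pos: [0.5526, 0.1218, 0.1104]
ee_rot: [-3.127, 0.006, -1.57]
force: [-0.7, 0.9, -3.2]
width: 0.0117
```

>>> {"op": "apply_moves", "data": {
  "increments": [0, -0.001, -0.003, 0, 0.006, 0, 0, 0, 0, 0, 0, 0, 0, 0, 0, 0, 0, 0]
}}

```text
t: 9.88
eef_pos: [0.556, 0.1228, 0.1112]
ee_rot: [-3.125, 0.009, -1.568]
force: [0.3, -0.0, -2.6]
width: 0.0116
```

Run:
```python
from h import *
np.set_printoptions(precision=3,suppress=True)
for i in range(4):
  im=save('side','side5.png');s=arm.get_state(); print(s['t'],s['eef_pos'],s['force'],s['moment'])
print(s['q'],s['qd'],s['joint_efforts'])
a=cv2.resize(im[140:290,250:430,::-1],None,fx=4,fy=4,interpolation=2); cv2.imwrite('pics/s5c.png',a)
```

```text
9.9333 [0.556 0.123 0.111] [ 0.352 -0.097 -1.627] [-0.042  0.024 -0.008]
9.9833 [0.556 0.122 0.111] [-0.262 -0.333 -2.58 ] [-0.041  0.078  0.005]
10.0333 [0.555 0.122 0.11 ] [ 0.459  0.27  -0.902] [-0.081  0.066 -0.02 ]
10.0833 [0.555 0.122 0.11 ] [-0.359  0.481 -2.553] [-0.025  0.049 -0.012]
[ 0.561  0.292 -0.405  0.001 -0.856  1.012] [-0.001 -0.    -0.002  0.     0.    -0.001] [  0.031 -49.361  25.125   6.05    0.178   0.002]
```

View pics/s5c.png

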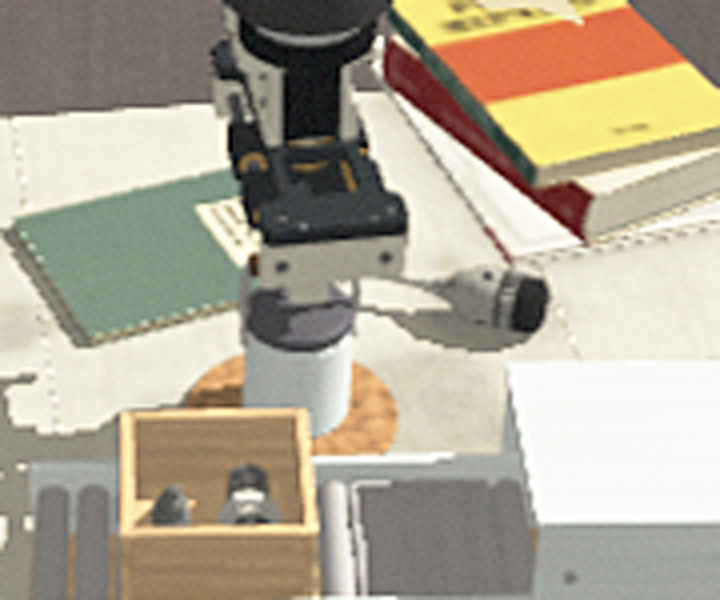

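Seven pictures viewed. The canister is upright on the pad, right of and behind the centre by a few mm: base about crop x 298, pad spanning 185–398. The grip crept about 4 mm in x on touching, so I'll lift slightly, re-centre and lower again.

>>> {"op": "apply_moves", "data": {
  "increments": [0, 0, 0.006, 0, 0, 0, -0.004, -0.002, 0, -0.004, 0.006, 0, 0, 0, 0, 0, 0, 0, 0, 0, 0, 0, 0, 0]
}}

```text
t: 10.42
eef_pos: [0.5499, 0.1194, 0.1157]
ee_rot: [-3.136, 0.003, -1.569]
force: [0.6, -0.6, -1.7]
width: 0.0119
```

>>> {"op": "apply_moves", "data": {
  "increments": [0, 0, -0.003, 0, 0, 0, 0, 0, -0.002, 0, 0, 0, 0, 0, 0, 0, 0, 0]
}}

```text
t: 10.67
eef_pos: [0.5497, 0.1193, 0.1102]
ee_rot: [-3.136, 0.003, -1.569]
force: [-0.3, 0.0, -1.6]
width: 0.0118
```

>>> {"op": "apply_moves", "data": {
  "increments": [0, 0, -0.002, 0, 0, 0]
}}

```text
t: 10.75
eef_pos: [0.5509, 0.1196, 0.11]
ee_rot: [-3.134, 0.003, -1.568]
force: [-7.4, -0.0, 29.1]
width: 0.0117
```

Run:
```python
from h import *
np.set_printoptions(precision=4,suppress=True)
f=[]
for i in range(5):
  optics.grab_frame('side');s=arm.get_state();f.append(s['force'])
print(s['t'],s['eef_pos'],s['ee_rot'],np.mean(f,0))
```

```text
11.0 [0.5507 0.1197 0.1101] [-3.1334  0.0034 -1.5677] [-3.9257 -0.0666 12.0198]
```

Landed, with 12 N of support. Easing off and opening.

>>> {"op": "apply_moves", "data": {
  "increments": [0, 0, 0.0005, 0, 0, 0, 0, 0, 0, 0, 0, 0, 0, 0, 0, 0, 0, 0, 0, 0, 0, 0, 0, 0, 0, 0, 0, 0, 0, 0, 0, 0, 0, 0, 0, 0, 0, 0, 0, 0, 0, 0, 0, 0, 0, 0, 0, 0, 0, 0, 0, 0, 0, 0, 0, 0, 0, 0, 0, 0],
  "hand": 0.3
}}

```text
t: 11.83
eef_pos: [0.552, 0.1202, 0.1115]
ee_rot: [-3.131, 0.004, -1.567]
force: [-0.0, -0.3, -0.3]
width: 0.0609
```

>>> {"op": "apply_moves", "data": {
  "increments": [0, 0, 0.006, 0, 0, 0, 0, 0, 0.012, 0, 0, 0, 0, 0, 0.02, 0, 0, 0, 0, 0, 0.03, 0, 0, 0, 0, 0, 0.03, 0, 0, 0, 0, 0, 0.02, 0, 0, 0]
}}

```text
t: 12.33
eef_pos: [0.5479, 0.118, 0.2299]
ee_rot: [3.141, -0.002, -1.568]
force: [0.2, 0.1, -0.4]
width: 0.0614
```

Run:
```python
from h import *
np.set_printoptions(precision=4,suppress=True)
s=arm.get_state(); print(s['t'],s['eef_pos'],s['ee_rot'],s['q'],s['width'])
T=save('top','t6.png');im=save('side','s6.png')
for n in('side','top'):
  for q in finder.landmark_of(n,'canister')[:3]: print(n,q['conf'],q['point'],atz(n,q['point'],.006))
a=cv2.resize(im[170:290,270:370,::-1],None,fx=4,fy=4,interpolation=2);b=cv2.resize(T[200:320,210:310,::-1],None,fx=4,fy=4,interpolation=2); cv2.imwrite('pics/s6c.png',np.hstack([a,b]))
```

```text
12.3333 [0.5479 0.118  0.2299] [ 3.1414 -0.0018 -1.5678] [ 0.5623  0.1769 -0.2557  0.0015 -1.1393  1.0109] 0.061350411678635426
side 0.95 [245.4, 399.8] [ 0.3387 -0.3043  0.006 ]
side 0.7 [228.3, 255.1] [0.3253 0.1036 0.006 ]
side 0.55 [320.6, 241.3] [0.5477 0.1242 0.006 ]
top 0.93 [431.9, 334.1] [ 0.3405 -0.3037  0.006 ]
top 0.82 [261.2, 342.3] [0.3208 0.1154 0.006 ]
top 0.58 [262.3, 250.6] [0.5464 0.1178 0.006 ]
```

View pics/s6c.png

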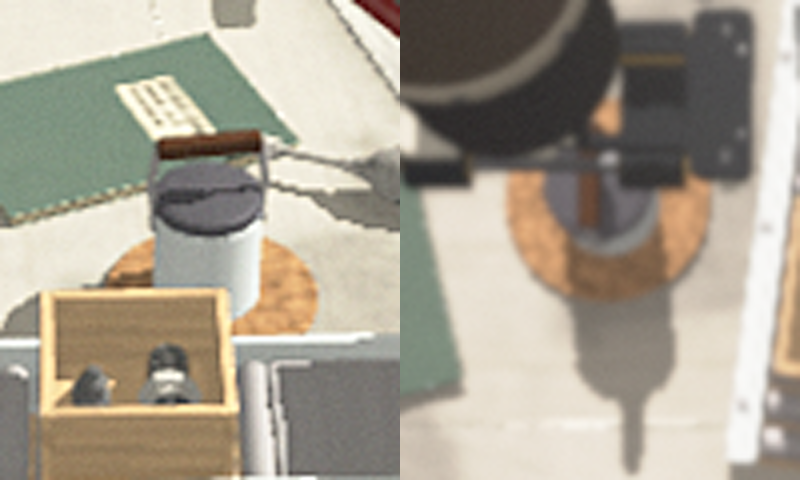

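Eight pictures viewed. The canister stands upright and centred on the pad: the networks give (0.547, 0.121) against pad (0.549, 0.1195). Now I'll close the hand and go behind the tote, testing the lean high up.

>>> {"op": "apply_moves", "data": {
  "increments": [-0.016, -0.02, 0.004, 0, 0, -0.0155, -0.016, -0.02, 0.004, 0, 0, -0.0155, -0.016, -0.02, 0.004, 0, 0, -0.0155, -0.016, -0.02, 0.004, 0, 0, -0.0155, -0.016, -0.02, 0.004, 0, 0, -0.0155, -0.016, -0.02, 0, 0, 0, -0.0155, -0.016, -0.02, 0, 0, 0, -0.0155, -0.016, -0.015, 0, 0, 0, -0.0155, 0, 0, 0, -0.0105, -0.0866, 0, 0, 0, 0, -0.0105, -0.0866, 0, 0, 0, 0, -0.0105, -0.0866, 0, 0, 0, 0, -0.0105, -0.0866, 0, 0, 0, 0, -0.0105, -0.0866, 0, 0, 0, 0, -0.0105, -0.0866, 0, 0, 0, 0, -0.0105, -0.0866, 0, 0, 0, 0, 0, 0, 0],
  "hand": 1,
  "force": 10
}}

```text
t: 13.87
eef_pos: [0.4301, -0.048, 0.2777]
ee_rot: [-2.576, 0.025, -1.692]
force: [0.3, -0.3, -0.3]
width: 0.0005
```

```bash
cat > st.py <<'E'
from h import *
from scipy.spatial.transform import Rotation as Ro
np.set_printoptions(precision=4,suppress=True)
s=arm.get_state(); p=np.array(s['eef_pos']); R=Ro.from_euler('xyz',s['ee_rot'])
tr=np.array([.5833,-.0543,-.1204]); T=Ro.from_euler('z',tr[2]); a=np.radians(40)
Rd=T*Ro.from_matrix(np.array([[0,-np.cos(a),np.sin(a)],[-1,0,0],[0,-np.sin(a),-np.cos(a)]]))
print('t',s['t'],'q',np.array(s['q']),'w',s['width'],'F',np.array(s['force']))
tp=T.inv().apply(p-[tr[0],tr[1],0]); print('tcp world',p,'track',tp,'corner track',tp+T.inv().apply(R.apply([0,-.0095,.011])))
print('rotvec to 40deg lean',(Rd*R.inv()).as_rotvec(),'lean',np.degrees(np.arccos(-R.apply([0,0,1])[2])))
E
python3 st.py
```

```text
t 13.8667 q [ 0.6099 -0.4836 -1.0159  0.585  -0.6695  0.4349] w 0.0004860038173250223 F [ 0.254  -0.289  -0.2882]
tcp world [ 0.4301 -0.048   0.2777] track [-0.1529 -0.0121  0.2777] corner track [-0.1389 -0.0121  0.2735]
rotvec to 40deg lean [-0.0405 -0.1282 -0.0004] lean 32.45700308529958
```

The lean limit this close in is elbow joint 3, which is near -1.02. So I'll start the push with the tool upright and lean it gradually as the push goes forward. First, upright again behind the tote.

>>> {"op": "apply_moves", "data": {
  "increments": [0, 0, 0, 0.0097, 0.0803, 0, 0, 0, 0, 0.0097, 0.0803, 0, 0, 0, 0, 0.0097, 0.0803, 0, 0, 0, 0, 0.0097, 0.0803, 0, 0, 0, 0, 0.0097, 0.0803, 0, 0, 0, 0, 0.0097, 0.0803, 0, 0, 0, 0, 0.0097, 0.07, 0, -0.01, 0.005, -0.02, 0, 0, 0, -0.01, 0.005, -0.02, 0, 0, 0, -0.005, 0, -0.02, 0, 0, 0, 0, 0, 0, 0, 0, 0]
}}

```text
t: 14.78
eef_pos: [0.3926, -0.0377, 0.1976]
ee_rot: [3.09, 0.024, -1.703]
force: [-0.5, -0.0, -1.2]
width: 0.0009
```

```bash
sed -i 's/a=np.radians(40)/import sys; a=np.radians(float(sys.argv[1]))/; s/40deg/target/' st.py; python3 st.py 0
```

```text
t 14.7833 q [ 0.3632 -0.056  -0.5672 -0.0516 -1.0935  1.1002] w 0.0008874888121480561 F [-0.5001 -0.0088 -1.1509]
tcp world [ 0.3926 -0.0377  0.1976] track [-0.1913 -0.0064  0.1976] corner track [-0.1824 -0.0063  0.1861]
rotvec to target lean [-0.0307 -0.0477  0.0115] lean 3.2493551454428333
```

>>> {"op": "apply_moves", "data": {
  "increments": [0.012, 0.003, 0, -0.015, -0.024, 0.006, 0, 0, 0, -0.012, -0.02, 0.005, 0, 0, -0.02, 0, 0, 0, 0, 0, -0.02, 0, 0, 0, 0, 0, -0.015, 0, 0, 0, 0, 0, 0, 0, 0, 0]
}}

```text
t: 15.28
eef_pos: [0.4028, -0.035, 0.1405]
ee_rot: [3.134, -0.001, -1.69]
force: [-0.6, 0.2, 0.8]
width: 0.0004
```

```bash
python3 st.py 0
```

```text
t 15.2833 q [ 0.4044 -0.0002 -0.6823 -0.004  -0.896   1.0496] w 0.0004287392569338201 F [-0.5729  0.1971  0.8088]
tcp world [ 0.4028 -0.035   0.1405] track [-0.1815 -0.0025  0.1405] corner track [-0.1721 -0.0025  0.1294]
rotvec to target lean [-0.     -0.0079 -0.0011] lean 0.4547559361051281
```

>>> {"op": "apply_moves", "data": {
  "increments": [0, 0, -0.015, 0, -0.008, 0, 0, 0, -0.015, 0, 0, 0, 0, 0, -0.015, 0, 0, 0, 0, 0, -0.01, 0, 0, 0, 0, 0, -0.005, 0, 0, 0, 0, 0, 0, 0, 0, 0]
}}

```text
t: 15.78
eef_pos: [0.4045, -0.0343, 0.0838]
ee_rot: [-3.138, -0.0, -1.687]
force: [0.4, -0.9, 0.1]
width: 0.0004
```

```bash
python3 st.py 0
python3 - <<'E'
from h import *
im=save('side','s7.png'); a=cv2.resize(im[190:330,230:400,::-1],None,fx=4,fy=4,interpolation=2); cv2.imwrite('pics/s7c.png',a)
E
```

```text
t 15.7833 q [ 0.4094  0.0822 -0.7667  0.003  -0.7186  1.0425] w 0.0003820208909613332 F [ 0.4126 -0.9181  0.0632]
tcp world [ 0.4045 -0.0343  0.0838] track [-0.1799 -0.0017  0.0838] corner track [-0.1704 -0.0016  0.0728]
rotvec to target lean [ 0.0005  0.0038 -0.0037] lean 0.22188847273788398
```

View pics/s7c.png

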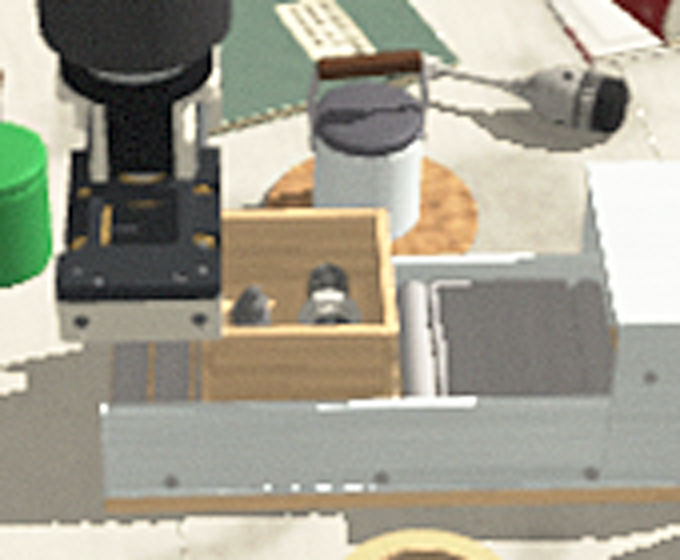

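Nine pictures viewed. The fingers stand behind the tote between the rails; the gripper's body is at crop (140,300) and the tote's rear wall at x≈210. Lowering 11 mm and closing the gap slowly.

>>> {"op": "apply_moves", "data": {
  "increments": [0, 0, -0.006, 0, 0, 0, 0, 0, -0.004, 0, 0, 0, 0.003, 0, 0, 0, 0, 0, 0.003, 0, 0, 0, 0, 0, 0.003, 0, 0, 0, 0, 0, 0.0015, 0, 0, 0, 0, 0, 0.001, 0, 0, 0, 0, 0, 0.001, 0, 0, 0, 0, 0]
}}

```text
t: 16.5
eef_pos: [0.4209, -0.0335, 0.0766]
ee_rot: [-3.132, 0.002, -1.687]
force: [-1.5, 0.1, -0.4]
width: 0.0005
```

```bash
python3 st.py 0
```

```text
t 16.5 q [ 0.3946  0.1187 -0.7469  0.0041 -0.6961  1.0574] w 0.000540244267285379 F [-1.4567  0.1351 -0.4005]
tcp world [ 0.4209 -0.0335  0.0766] track [-0.1637  0.0011  0.0766] corner track [-0.1541  0.0012  0.0657]
rotvec to target lean [-0.0011  0.0094 -0.0046] lean 0.5399099697932965
```

>>> {"op": "apply_moves", "data": {
  "increments": [0.001, -0.0003, 0, 0, 0, 0, 0.0012, -0.0003, 0, 0, 0, 0, 0.0015, -0.0003, 0, 0, 0, 0, 0.002, -0.0004, 0, -0.0014, -0.0115, 0, 0.0025, -0.0004, 0, -0.0014, -0.0115, 0, 0.0025, -0.0004, 0, -0.0014, -0.0115, 0, 0.0025, -0.0004, 0, -0.0014, -0.0115, 0, 0.0025, -0.0004, 0, -0.0014, -0.0115, 0, 0.0025, -0.0004, 0, -0.0014, -0.0115, 0, 0.0025, -0.0004, 0, -0.0014, -0.0115, 0]
}}

```text
t: 17.33
eef_pos: [0.4427, -0.0376, 0.0763]
ee_rot: [-3.045, 0.002, -1.687]
force: [-0.9, 0.4, -1.6]
width: 0.0006
```

```bash
python3 st.py 40
```

```text
t 17.3333 q [ 0.4026  0.1056 -0.8022  0.0845 -0.5797  0.9832] w 0.0006266429559202485 F [-0.8982  0.3509 -1.5868]
tcp world [ 0.4427 -0.0376  0.0763] track [-0.1415 -0.0003  0.0763] corner track [-0.131  -0.0003  0.0663]
rotvec to target lean [-0.0728 -0.5971 -0.0046] lean 5.538686634466257
```

>>> {"op": "apply_moves", "data": {
  "increments": [0.0025, -0.0004, -0.0002, -0.001, -0.0085, 0, 0.0025, -0.0004, -0.0002, -0.001, -0.0085, 0, 0.0025, -0.0004, -0.0002, -0.001, -0.0085, 0, 0.0025, -0.0004, -0.0002, -0.001, -0.0085, 0, 0.0025, -0.0004, -0.0002, -0.001, -0.0085, 0, 0.0025, -0.0004, -0.0002, -0.001, -0.0085, 0, 0.0025, -0.0004, -0.0002, -0.001, -0.0085, 0, 0.0025, -0.0004, -0.0002, -0.001, -0.0085, 0, 0.0025, -0.0004, 0, -0.001, -0.0085, 0, 0.0025, -0.0004, 0, -0.001, -0.0085, 0, 0.0025, -0.0004, 0, -0.001, -0.0085, 0, 0.0025, -0.0004, 0, -0.001, -0.0085, 0]
}}

```text
t: 18.33
eef_pos: [0.4766, -0.0424, 0.0749]
ee_rot: [-2.93, 0.003, -1.686]
force: [-0.1, -0.1, -0.1]
width: 0.0006
```

```bash
python3 st.py 40
```

```text
t 18.3333 q [ 0.3937  0.106  -0.8946  0.2634 -0.3955  0.8274] w 0.0005652134426752633 F [-0.081  -0.1495 -0.1203]
tcp world [ 0.4766 -0.0424  0.0749] track [-0.1074 -0.001   0.0749] corner track [-0.0958 -0.0009  0.0662]
rotvec to target lean [-0.0595 -0.4824 -0.006 ] lean 12.149292953743943
```

The wrist branch matters here: joint 5 is heading to 0 and joint 4 is growing. I'll fit a quick kinematic model from the logged poses to check that the final leaned pose is feasible and to plan the lean.

```bash
cat > kin.py <<'E'
from scipy.spatial.transform import Rotation as Ro
from scipy.optimize import least_squares
import numpy as np
np.set_printoptions(precision=3,suppress=True)
D=[([1.599,.359,.012,0,-1.224,-.288],[.1734,.6523,.2376],[3.1416,0,-1.8306]),
([.561,.292,-.405,.001,-.856,1.012],[.555,.122,.1105],[-3.127,.007,-1.568]),
([.5623,.1769,-.2557,.0015,-1.1393,1.0109],[.5479,.118,.2299],[3.1414,-.0018,-1.5678]),
([.6099,-.4836,-1.0159,.585,-.6695,.4349],[.4301,-.048,.2777],[-2.576,.025,-1.692]),
([.3632,-.056,-.5672,-.0516,-1.0935,1.1002],[.3926,-.0377,.1976],[3.09,.024,-1.703]),
([.4044,-.0002,-.6823,-.004,-.896,1.0496],[.4028,-.035,.1405],[3.134,-.001,-1.69]),
([.4094,.0822,-.7667,.003,-.7186,1.0425],[.4045,-.0343,.0838],[-3.138,0,-1.687]),
([.3946,.1187,-.7469,.0041,-.6961,1.0574],[.4209,-.0335,.0766],[-3.132,.002,-1.687]),
([.4026,.1056,-.8022,.0845,-.5797,.9832],[.4427,-.0376,.0763],[-3.045,.002,-1.687]),
([.3937,.106,-.8946,.2634,-.3955,.8274],[.4766,-.0424,.0749],[-2.93,.003,-1.686])]
Ry=lambda a:Ro.from_euler('y',a);Rx=lambda a:Ro.from_euler('x',a);Rz=lambda a:Ro.from_euler('z',a)
def fk(q,k):
    a,d,h,L1,e,L2,L3,s4,s6,o6=k[:10]
    A=Rz(q[0]); B=A*Ry(q[1]); C=A*Ry(q[1]-q[2]); W=C*Rx(s4*q[3])*Ry(-q[4]); 
    p=A.apply([a,d,h])+B.apply([0,0,L1])+C.apply([L2,0,e])+W.apply([L3,0,0])
    return p,W*Rx(s6*q[5]+o6)*Ry(np.pi/2)
def res(k,s4,s6):
    k=np.r_[k[:7],s4,s6,k[7]]; r=[]
    for q,p,o in D:
        P,R=fk(q,k); r+=list((P-p)*5)+list((R*Ro.from_euler('xyz',o).inv()).as_rotvec())
    return np.array(r)
def model():
    best=None
    for s4 in(1,-1):
        for s6 in(1,-1):
            for o in(0,1.57,3.14,-1.57):
                z=least_squares(res,[0,-.19,.3,.4,0,.4,.25,o],args=(s4,s6))
                if best is None or z.cost<best[0]: best=(z.cost,np.r_[z.x[:7],s4,s6,z.x[7]],z.fun)
    return best
tr=np.array([.5833,-.0543,-.1204]);T=Rz(tr[2])
def pose(tx,ty,z,lean,yaw=0):
    a=np.radians(lean)
    R=T*Rz(yaw)*Ro.from_matrix(np.array([[0,-np.cos(a),np.sin(a)],[-1,0,0],[0,-np.sin(a),-np.cos(a)]]))
    return T.apply([tx,ty,0])+[tr[0],tr[1],z],R
lo=np.array([-3.07,-1.43,-1.02,-3.03,-3.05,-3.03]);hi=np.array([3.07,2.12,1.25,1.67,0,3.03])
def ik(p,R,k,q0):
    f=lambda q:np.r_[(fk(q,k)[0]-p)*5,(fk(q,k)[1]*R.inv()).as_rotvec()]
    z=least_squares(f,np.clip(q0,lo+.01,hi-.01),bounds=(lo,hi)); return z.x,np.sqrt(2*z.cost)
E
python3 - <<'E'
from kin import *
c,k,f=model(); print(c,k,abs(f).max()); np.save('k.npy',k)
q=np.array(D[-1][0])
for yaw in(0,):
  for tx,l in[(-.1,14),(-.08,18),(-.06,22),(-.04,26),(-.02,30),(0,34),(.02,38),(.04,38),(.07,38)]:
    q,e=ik(*pose(tx,0,.073,l,yaw),k,q); print(tx,l,q,round(e,4))
  for l in(30,35,37,40): print(l,*ik(*pose(.07,0,.073,l,yaw),k,q))
E
```

```text
0.11446849661191556 [ 0.016 -0.185  0.292  0.552  0.012  0.447  0.42  -1.    -1.     0.   ] 0.3409402818775173
-0.1 14 [ 0.425  0.103 -0.862  0.317 -0.415  0.747] 0.0
-0.08 18 [ 0.438  0.106 -0.889  0.502 -0.347  0.558] 0.0
-0.06 22 [ 0.451  0.116 -0.917  0.781 -0.292  0.274] 0.0
-0.04 26 [ 0.462  0.134 -0.945  1.174 -0.265 -0.125] 0.0
-0.02 30 [ 0.473  0.161 -0.973  1.606 -0.283 -0.565] 0.0
0 34 [ 0.484  0.187 -0.956  1.67  -0.325 -0.639] 0.0459
0.02 38 [ 0.496  0.212 -0.93   1.67  -0.367 -0.651] 0.1005
0.04 38 [ 0.458  0.242 -0.883  1.67  -0.346 -0.613] 0.098
0.07 38 [ 0.409  0.286 -0.816  1.67  -0.319 -0.565] 0.0916
30 [ 0.345  0.294 -0.763  1.411 -0.229 -0.246] 9.375597765308437e-10
35 [ 0.383  0.289 -0.806  1.67  -0.282 -0.54 ] 0.046599175707094535
37 [ 0.4    0.287 -0.813  1.67  -0.306 -0.556] 0.07664941730868544
40 [ 0.429  0.284 -0.824  1.67  -0.346 -0.585] 0.1212002077978508
```

Run:
```python
from kin import *
c,k,f=model(); print(f.reshape(-1,6))
```

```text
[[-0.029 -0.068  0.051 -0.     0.    -0.   ]
 [-0.027  0.019  0.061  0.002 -0.001  0.   ]
 [-0.031  0.017  0.043  0.     0.     0.   ]
 [ 0.119 -0.183 -0.341 -0.    -0.    -0.   ]
 [ 0.045  0.062  0.089  0.    -0.001 -0.   ]
 [ 0.035  0.05   0.054  0.     0.    -0.   ]
 [ 0.03   0.047  0.053 -0.    -0.    -0.   ]
 [ 0.025  0.044  0.054  0.     0.     0.001]
 [-0.     0.017  0.008 -0.    -0.     0.   ]
 [-0.086 -0.066 -0.072 -0.001 -0.     0.   ]]
```

```bash
python3 - <<'E'
s=open('kin.py').read()
s=s.replace("L3,s4,s6,o6=k[:10]","L3,oy,oz,wz,s4,s6,o6=k")
s=s.replace("W=C*Rx(s4*q[3])*Ry(-q[4]);","E=C*Rx(s4*q[3]);W=E*Ry(-q[4])").replace("W.apply([L3,0,0])","E.apply([0,oy,oz])+W.apply([L3,0,wz])")
s=s.replace("k=np.r_[k[:7],s4,s6,k[7]]","k=np.r_[k[:10],s4,s6,0]")
i=s.index("def model");j=s.index("tr=np")
s=s[:i]+"""def model():
    z=least_squares(res,[0,-.19,.3,.4,0,.4,.25,0,0,0],args=(-1,-1)); return z.cost,np.r_[z.x,-1,-1,0],z.fun
"""+s[j:]
open('kin.py','w').write(s)
E
cat > plan.py <<'E'
from kin import *
c,k,f=model(); print(c,k,abs(f).max()); np.save('k.npy',k)
q=np.array(D[-1][0])
for tx,l in[(-.1,14),(-.08,18),(-.06,22),(-.04,26),(-.02,30),(0,34),(.02,38),(.04,38),(.07,38)]:
    q,e=ik(*pose(tx,0,.073,l),k,q); print(tx,l,q,round(e,4))
for l in(30,35,37,40): print(l,*ik(*pose(.07,0,.073,l),k,q))
E
python3 plan.py
```

```text
5.658241903181405e-06 [ 0.     0.     0.198  0.601  0.     0.464  0.366 -0.192 -0.    -0.
 -1.    -1.     0.   ] 0.0017869233531866014
-0.1 14 [ 0.386  0.106 -0.946  0.377 -0.325  0.718] 0.0
-0.08 18 [ 0.314  0.113 -1.02   0.632 -0.201  0.532] 0.0177
-0.06 22 [ 0.254  0.13  -1.02   0.727 -0.144  0.494] 0.0657
-0.04 26 [ 0.187  0.147 -1.02   0.845 -0.087  0.441] 0.1169
-0.02 30 [ 0.207  0.175 -0.952  0.58  -0.051  0.696] 0.1709
0 34 [ 0.199  0.223 -0.719 -0.407 -0.     1.715] 0.1909
0.02 38 [-0.074  0.242 -0.533 -1.497 -0.     3.03 ] 0.1428
0.04 38 [-0.075  0.267 -0.501 -1.496 -0.     3.03 ] 0.1502
0.07 38 [-0.076  0.303 -0.452 -1.494 -0.     3.03 ] 0.1621
30 [ 0.17   0.296 -0.791  0.573 -0.07   0.738] 0.1359180327203351
35 [-0.076  0.307 -0.453 -1.494 -0.     3.03 ] 0.21142771459348417
37 [-0.076  0.304 -0.452 -1.494 -0.     3.03 ] 0.17850138045816916
40 [-0.077  0.3   -0.452 -1.494 -0.     3.03 ] 0.12958266942027558
```

```bash
cat > g.py <<'E'
from kin import *
k=np.load('k.npy'); rng=np.random.default_rng(0)
def allik(p,R,n=150):
    S=[]
    for i in range(n):
        q,e=ik(p,R,k,rng.uniform(lo,hi))
        if e<1e-4 and not any(np.abs(q-s).max()<.02 for s in S): S.append(q)
    return S
if __name__=='__main__':
    for tx,l in[(-.12,0),(-.09,0),(-.09,20),(0,20),(0,38),(.04,38),(.07,36),(.07,40)]:
        for fl in(0,1):
            p,R=pose(tx,0,.073,l); R=R*Rz(np.pi*fl)
            for s in allik(p,R,50): print(tx,l,fl,s)
E
time python3 g.py
```

```text
-0.12 0 0 [ 0.338  0.199 -0.652 -0.    -0.72   1.112]
-0.12 0 1 [ 0.338  0.199 -0.652 -0.    -0.72  -2.03 ]
-0.09 0 0 [ 0.309  0.244 -0.588 -0.    -0.739  1.141]
-0.09 0 1 [ 0.309  0.244 -0.588 -0.    -0.739 -2.   ]
0 20 0 [-0.12   0.203 -1.019  1.657 -0.    -0.086]
real	1m27.524s
user	1m27.641s
sys	0m0.136s
```

```bash
cat > g2.py <<'E'
from kin import tr,lo,hi
import numpy as np, itertools
from scipy.optimize import least_squares
np.set_printoptions(precision=3,suppress=True)
h,L1,L2,L3,d=.198,.601,.464,.366,.192
k=np.load('k.npy'); h,L1,L2,L3,d=k[2],k[3],k[5],k[6],-k[7]
def f5(q):
    c,s=np.cos(q[0]),np.sin(q[0]); b=q[1]-q[2]; cb,sb=np.cos(b),np.sin(b); r=L1*np.sin(q[1])+L2*cb; z=h+L1*np.cos(q[1])-L2*sb
    F=np.array([c*cb,s*cb,-sb]); Y=np.array([-s,c,0]); Z=np.array([c*sb,s*sb,cb])
    c4,s4=np.cos(-q[3]),np.sin(-q[3]); Ey=c4*Y+s4*Z; Ez=-s4*Y+c4*Z
    t=np.cos(-q[4])*F-np.sin(-q[4])*Ez
    return np.array([c*r,s*r,z])-d*Ey+L3*t, t
def tgt(tx,ty,z,lean,psi):
    a=np.radians(lean);c,s=np.cos(tr[2]),np.sin(tr[2]);w=tr[2]+np.radians(psi)
    return np.array([tr[0]+c*tx-s*ty,tr[1]+s*tx+c*ty,z]),np.array([np.sin(a)*np.cos(w),np.sin(a)*np.sin(w),-np.cos(a)])
def sol(p,t,seeds):
    S=[]
    for q0 in seeds:
        z=least_squares(lambda q:np.r_[f5(q)[0]-p,.3*(f5(q)[1]-t)],q0,bounds=(lo[:5],hi[:5]),max_nfev=60)
        if z.cost<1e-9 and not any(abs(z.x-s).max()<.02 for s in S): S.append(z.x)
    return S
seeds=[np.array(x) for x in itertools.product((-.6,.1,.6),(.2,.7),(-.8,-.2),(-2.9,-1.8,-.5,.5,1.5),(-.2,-.9))]
E
cat > s2.py <<'E'
from g2 import *
for lean,psi in itertools.product((36,40),(-30,-15,0,15,30)):
    print(lean,psi,sol(*tgt(.07,0,.073,lean,psi),seeds))
E
time python3 s2.py
```

```text
36 -30 []
36 -15 [array([-0.394,  0.304, -0.684, -2.994, -0.046]), array([-0.388,  0.303, -0.656, -2.93 , -0.017])]
36 0 []
36 15 []
36 30 [array([-0.01 ,  0.319, -0.391, -0.733, -0.36 ])]
40 -30 []
40 -15 []
40 0 []
40 15 []
40 30 [array([-0.091,  0.323, -0.371, -0.931, -0.39 ])]
real	0m32.153s
user	0m32.105s
sys	0m0.200s
```

```bash
cat > s3.py <<'E'
from g2 import *
sd=[np.array(x) for x in itertools.product((-.5,-.2,.2),(.3,),(-.7,-.4),(-3,-2.2,-.8,.6),(-.05,-.3))]
for lean in(36,40):
  for psi in(-24,-18,-12,-6,-3,0,4,8,12,18,24):
    print(lean,psi,*sol(*tgt(.07,0,.073,lean,psi),sd))
E
time python3 s3.py
```

```text
36 -24
36 -18
36 -12
36 -6
36 -3
36 0
36 4
36 8
36 12
36 18 [ 0.188  0.303 -0.628 -0.274 -0.012]
36 24 [ 0.067  0.306 -0.46  -0.625 -0.232]
40 -24
40 -18
40 -12
40 -6
40 -3
40 0
40 4
40 8
40 12
40 18 [ 0.09   0.298 -0.5   -0.712 -0.102]
40 24 [-0.021  0.306 -0.419 -0.875 -0.266]
real	0m29.712s
user	0m30.130s
sys	0m0.120s
```

```bash
cat > g3.py <<'E'
from g2 import *
def exact(p,t,N=720):
    u=np.cross(t,[0,0,1.]);u/=np.linalg.norm(u) if np.linalg.norm(u)>1e-6 else 1
    if np.linalg.norm(u)<.5:u=np.array([1.,0,0])
    v=np.cross(t,u)
    def g(ph):
        Ey=np.cos(ph)*u+np.sin(ph)*v; w=p-L3*t+d*Ey
        q1=np.arctan2(w[1],w[0]); r=np.hypot(w[0],w[1]); z=w[2]-h; D2=r*r+z*z
        cg=(L1**2+L2**2-D2)/(2*L1*L2)
        if abs(cg)>1: return None
        # elbow up: upper arm dir angle from vertical
        al=np.arccos((L1**2+D2-L2**2)/(2*L1*np.sqrt(D2))); q2=np.arctan2(r,z)-al
        b=-np.arctan2(z-L1*np.cos(q2),r-L1*np.sin(q2)); q3=q2-b
        F=np.array([np.cos(q1)*np.cos(b),np.sin(q1)*np.cos(b),-np.sin(b)])
        Y=np.array([-np.sin(q1),np.cos(q1),0]);Z=np.cross(F,Y)
        q4=-np.arctan2(Ey@Z,Ey@Y); Ez=np.cross(F,Ey); q5=-np.arctan2(-t@Ez,t@F)
        return F@Ey,np.array([q1,q2,q3,q4,q5])
    S=[];P=np.linspace(0,2*np.pi,N+1);G=[g(x) for x in P]
    for i in range(N):
        a,b=G[i],G[i+1]
        if a and b and a[0]*b[0]<=0:
            lo_,hi_=P[i],P[i+1];fa=a[0]
            for _ in range(40):
                m=(lo_+hi_)/2;gm=g(m)
                if gm[0]*fa>0: lo_=m
                else: hi_=m
            S.append(gm[1])
    return S
def ok(q): return (q>=lo[:5]).all() and (q<=hi[:5]).all()
E
python3 - <<'E'
from g3 import *
print(exact(*tgt(-.1074,-.001,.0749,12.15,0)))
for lean in(36,40):
  for psi in(-15,0,15,24): 
    print(lean,psi,[(np.round(q,3).tolist(),ok(q)) for q in exact(*tgt(.07,0,.073,lean,psi))])
E
```

```text
[array([-0.567,  0.106, -0.885,  2.905,  0.398]), array([ 0.396,  0.106, -0.898,  0.273, -0.395])]
36 -15 [([-0.388, 0.303, -0.656, -2.93, -0.017], np.True_), ([-0.394, 0.304, -0.684, -2.994, -0.046], np.True_)]
36 0 []
36 15 []
36 24 [([0.11, 0.312, -0.881, 0.433, 0.266], np.False_), ([0.067, 0.306, -0.46, -0.625, -0.232], np.True_)]
40 -15 [([-0.286, 0.298, -0.504, -2.439, 0.096], np.False_), ([-0.399, 0.315, -0.779, -3.092, -0.222], np.False_)]
40 0 []
40 15 []
40 24 [([0.119, 0.325, -0.897, 0.332, 0.36], np.False_), ([-0.021, 0.306, -0.419, -0.875, -0.266], np.True_)]
```

```bash
cat > cl.py <<'E'
from g3 import *
def grid(a,b,n): return np.linspace(a,b,n)
def box(hx,hy,z0,z1,nx,ny,nz): return np.array(list(itertools.product(grid(-hx,hx,nx),grid(-hy,hy,ny),grid(z0,z1,nz))))
FN=box(.021,.0095,-.055,.011,9,5,14); BD=box(.0965,.039,-.125,-.055,40,17,8)
HOOD=((.055,.195),(-.065,.065),(.117,.122))
def dist(P,B):
    q=np.stack([np.maximum(B[i][0]-P[:,i],P[:,i]-B[i][1]) for i in range(3)],1)
    return np.where((q<0).all(1),q.max(1),np.linalg.norm(np.maximum(q,0),axis=1)).min()
RL=((-.205,.195),(.054,.065),(0,.062));RR=((-.205,.195),(-.065,-.054),(0,.062));CL=((.055,.195),(.060,.065),(0,.117));CR=((.055,.195),(-.065,-.060),(0,.117))
def Rt(lean,psi,sp):
    a,w,s=np.radians(lean),np.radians(psi),np.radians(sp)
    R=np.array([[np.cos(w),-np.sin(w),0],[np.sin(w),np.cos(w),0],[0,0,1]])@np.array([[0,-np.cos(a),np.sin(a)],[-1,0,0],[0,-np.sin(a),-np.cos(a)]])
    return R@np.array([[np.cos(s),-np.sin(s),0],[np.sin(s),np.cos(s),0],[0,0,1]])
def evalp(lean,psi,sp,ty,low,face=.085):
    R=Rt(lean,psi,sp); F=FN@R.T;B=BD@R.T
    tz=low-F[:,2].min(); m=F[:,2]+tz<.1055; i=np.argmax(np.where(m,F[:,0],-9)); tx=face-F[i,0]
    o=np.array([tx,ty,tz]);F=F+o;B=B+o
    fh=dist(F,HOOD);bh=dist(B,HOOD);br=min(dist(B,X) for X in(RL,RR,CL,CR));fr=min(dist(F,X) for X in(RL,RR,CL,CR))
    return o,fh,bh,br,fr,F[i,1],F[i,2],B[:,2].min()
E
python3 - <<'E'
from cl import *
best=[]
for psis in((-20,-17,-14,-11),(18,22,26,30)):
  out=[]
  for lean,psi,sp,ty,low in itertools.product((35,37,39,41),psis,(-20,-10,0,10,20),(-.02,-.01,0,.01,.02),(.0525,.055)):
    o,fh,bh,br,fr,cy,cz,mz=evalp(lean,psi,sp,ty,low)
    c=min(fh,bh,br,fr)
    out.append((c,lean,psi,sp,ty,low,np.round([fh,bh,br,fr,cy,cz,mz],4).tolist(),o))
  out.sort(key=lambda x:-x[0]); n=0
  for r in out:
    S=[q for q in exact(*tgt(*r[7],r[1],r[2]),N=180) if ok(q)]
    if S: print(r[:7],np.round(r[7],4),S[0]); n+=1
    if n>7: break
E
```

```text
(np.float64(0.005953297457601182), 41, -11, 10, 0.02, 0.055, [0.0066, 0.006, 0.0093, 0.0121, 0.0354, 0.0721, 0.0771]) [0.065 0.02  0.072] [-0.381  0.309 -0.725 -2.891 -0.183]
(np.float64(0.005721256697764932), 41, -11, 20, 0.02, 0.0525, [0.0057, 0.0061, 0.0101, 0.0125, 0.0325, 0.0736, 0.0672]) [0.063 0.02  0.071] [-0.383  0.308 -0.729 -2.891 -0.186]
(np.float64(0.00495677718510187), 41, -11, 20, 0.01, 0.0525, [0.0057, 0.005, 0.0072, 0.0222, 0.0225, 0.0736, 0.0672]) [0.063 0.01  0.071] [-0.338  0.295 -0.585 -2.548 -0.03 ]
(np.float64(0.004367065757088069), 41, -11, 10, 0.01, 0.055, [0.0066, 0.0044, 0.008, 0.022, 0.0254, 0.0721, 0.0771]) [0.065 0.01  0.072] [-0.342  0.297 -0.588 -2.566 -0.035]
(np.float64(0.0038262230830675404), 41, -11, 10, 0.02, 0.0525, [0.008, 0.0038, 0.0075, 0.0117, 0.0354, 0.0696, 0.0746]) [0.065 0.02  0.069] [-0.383  0.315 -0.732 -2.902 -0.196]
(np.float64(0.003708200474755899), 41, -11, 20, 0.02, 0.055, [0.0037, 0.0081, 0.0119, 0.0128, 0.0325, 0.0761, 0.0697]) [0.063 0.02  0.074] [-0.381  0.302 -0.721 -2.878 -0.173]
(np.float64(0.003708200474755889), 41, -11, -2
[... 1046 characters left out ...]
498010536323), 41, 18, -20, -0.02, 0.055, [0.003, 0.006, 0.0095, 0.0131, -0.0297, 0.0761, 0.0697]) [ 0.061 -0.02   0.074] [-0.012  0.287 -0.466 -0.876 -0.175]
(np.float64(0.0030492498010536323), 41, 18, -20, -0.01, 0.055, [0.003, 0.0036, 0.0076, 0.0226, -0.0197, 0.0761, 0.0697]) [ 0.061 -0.01   0.074] [ 0.022  0.286 -0.477 -0.851 -0.15 ]
(np.float64(0.002951101174828815), 41, 22, -20, -0.02, 0.0525, [0.0042, 0.003, 0.0061, 0.0119, -0.028, 0.0736, 0.0672]) [ 0.061 -0.02   0.071] [-0.081  0.299 -0.426 -0.959 -0.274]
(np.float64(0.0026949210461599095), 41, 22, -20, -0.02, 0.055, [0.0027, 0.0041, 0.0082, 0.0119, -0.028, 0.0761, 0.0697]) [ 0.061 -0.02   0.074] [-0.077  0.294 -0.428 -0.947 -0.273]
```

Run:
```python
from cl import *
out=[]
for lean,psi,sp,ty,low in itertools.product((41,43,45,47,50),(8,11,14,17),(-25,-20,-15,-10),(-.02,-.01,0),(.053,.055)):
    o,fh,bh,br,fr,cy,cz,mz=evalp(lean,psi,sp,ty,low)
    out.append((min(fh,bh,br,fr),lean,psi,sp,ty,low,np.round([fh,bh,br,fr,cy,cz,mz],4).tolist(),o))
out.sort(key=lambda x:-x[0]); n=0
for r in out:
    S=[q for q in exact(*tgt(*r[7],r[1],r[2]),N=180) if ok(q) and q[4]<-.06 and q[3]>-1.5]
    if S: print(r[:7],np.round(r[7],4),S[0]); n+=1
    if n>12: break
```

```text
(np.float64(0.008726022257755497), 47, 11, -15, -0.02, 0.055, [0.0088, 0.0093, 0.0087, 0.0128, -0.0341, 0.0764, 0.0649]) [ 0.064 -0.02   0.073] [-0.179  0.29  -0.444 -1.402 -0.185]
(np.float64(0.008680829307451893), 47, 11, -20, -0.02, 0.053, [0.0087, 0.0091, 0.0107, 0.0128, -0.0326, 0.0766, 0.0589]) [ 0.063 -0.02   0.072] [-0.184  0.292 -0.446 -1.413 -0.189]
(np.float64(0.008110147081893945), 47, 14, -15, -0.02, 0.055, [0.0085, 0.0081, 0.0116, 0.0131, -0.0329, 0.0764, 0.0649]) [ 0.063 -0.02   0.073] [-0.206  0.295 -0.437 -1.387 -0.243]
(np.float64(0.00794723647512806), 47, 14, -20, -0.02, 0.053, [0.0084, 0.0079, 0.0112, 0.0134, -0.0314, 0.0766, 0.0589]) [ 0.062 -0.02   0.072] [-0.21   0.297 -0.438 -1.395 -0.246]
(np.float64(0.007768487688946833), 47, 8, -20, -0.02, 0.055, [0.0078, 0.0117, 0.0078, 0.0127, -0.0337, 0.0786, 0.0609]) [ 0.064 -0.02   0.074] [-0.14   0.284 -0.452 -1.394 -0.118]
(np.float64(0.007762697196021455), 47, 8, -25, -0.02, 0.053, [0.0078, 0.0114, 0.009, 0.0129, -0.0321, 0.0786, 0.0551]) [ 0.063 -0.02   0.073] [-0.148  0.285 -0.453 -1.412 -0.124]
(np.float64(0.0077
[... 542 characters left out ...]
0586267451616), 47, 11, -20, -0.02, 0.055, [0.0075, 0.0106, 0.0117, 0.0132, -0.0326, 0.0786, 0.0609]) [ 0.063 -0.02   0.074] [-0.175  0.287 -0.446 -1.394 -0.182]
(np.float64(0.00748458077743407), 47, 11, -25, -0.02, 0.053, [0.0075, 0.0103, 0.0129, 0.0135, -0.0309, 0.0786, 0.0551]) [ 0.062 -0.02   0.073] [-0.181  0.289 -0.447 -1.405 -0.186]
(np.float64(0.007465948480376185), 45, 11, -20, -0.02, 0.053, [0.0075, 0.0084, 0.0117, 0.0127, -0.0325, 0.0758, 0.0618]) [ 0.063 -0.02   0.072] [-0.055  0.286 -0.463 -1.147 -0.098]
(np.float64(0.007345785380658829), 47, 8, -10, -0.01, 0.055, [0.0108, 0.0076, 0.0073, 0.022, -0.0265, 0.074, 0.0692]) [ 0.066 -0.01   0.072] [-0.126  0.289 -0.45  -1.419 -0.107]
```

```bash
cat > path.py <<'E'
from cl import *
def run(W,n=8,show=True):
    qp=np.array([.396,.106,-.898,.273,-.395]);worst=0;good=True
    for a,b in zip(W[:-1],W[1:]):
        for i in range(1,n+1):
            w=np.array(a)+(np.array(b)-a)*i/n; tx,ty,z,le,ps=w
            S=[q for q in exact(*tgt(tx,ty,z,le,ps),N=120) if ok(q)]
            if not S: 
                if show: print('none',w)
                return False
            q=min(S,key=lambda s:abs(s-qp).max()); worst=max(worst,abs(q-qp).max()); qp=q
        if show: print(np.round(b,3),qp)
    if show: print('max step',worst)
    return worst
if __name__=='__main__':
    for psim in(24,30):
        for l1 in(12,18,24):
            print('---',psim,l1)
            run([(-.107,-.001,.075,12,0),(-.05,-.001,.073,l1,psim),(.02,-.005,.073,40,psim),(.045,-.005,.073,45,18),(.064,-.006,.073,45.5,13)])
    for sp,ty in itertools.product((-20,-10,0),(-.01,0,.01)): 
        for r in((45.5,13),):print(sp,ty,[np.round(x,4).tolist() for x in evalp(*r,sp,ty,.054)])
E
python3 path.py
```

```text
--- 24 12
[-0.05  -0.001  0.073 12.    24.   ] [ 0.27   0.212 -0.654 -0.012 -0.495]
[ 0.02  -0.005  0.073 40.    24.   ] [-0.049  0.246 -0.494 -0.947 -0.273]
[ 0.045 -0.005  0.073 45.    18.   ] [-0.138  0.273 -0.459 -1.242 -0.246]
[ 0.064 -0.006  0.073 45.5   13.   ] [-0.076  0.287 -0.45  -1.219 -0.138]
max step 0.22843621522427726
--- 24 18
[-0.05  -0.001  0.073 18.    24.   ] [ 0.267  0.179 -0.728 -0.028 -0.35 ]
[ 0.02  -0.005  0.073 40.    24.   ] [-0.049  0.246 -0.494 -0.947 -0.273]
[ 0.045 -0.005  0.073 45.    18.   ] [-0.138  0.273 -0.459 -1.242 -0.246]
[ 0.064 -0.006  0.073 45.5   13.   ] [-0.076  0.287 -0.45  -1.219 -0.138]
max step 0.1797189700911389
--- 24 24
[-0.05  -0.001  0.073 24.    24.   ] [ 0.263  0.157 -0.791 -0.071 -0.205]
[ 0.02  -0.005  0.073 40.    24.   ] [-0.049  0.246 -0.494 -0.947 -0.273]
[ 0.045 -0.005  0.073 45.    18.   ] [-0.138  0.273 -0.459 -1.242 -0.246]
[ 0.064 -0.006  0.073 45.5   13.   ] [-0.076  0.287 -0.45  -1.219 -0.138]
max step 0.17124469229425046
--- 30 12
[-0.05  -0.001  0.073 12.    30.   ] [ 0.251  0.218 -0.625 -0.063 -0.522]
[ 0.02  -0.0
[... 1003 characters left out ...]
[0.0626, 0.0, 0.0732], 0.0069, 0.0057, 0.0001, 0.0299, -0.0118, 0.077, 0.0621]
-20 0.01 [[0.0626, 0.01, 0.0732], 0.0069, 0.0042, 0.0006, 0.0201, -0.0018, 0.077, 0.0621]
-10 -0.01 [[0.0642, -0.01, 0.071], 0.0103, 0.0047, 0.0078, 0.0219, -0.0247, 0.0725, 0.0702]
-10 0 [[0.0642, 0.0, 0.071], 0.0103, 0.0027, 0.0061, 0.0301, -0.0147, 0.0725, 0.0702]
-10 0.01 [[0.0642, 0.01, 0.071], 0.0103, 0.0015, 0.0049, 0.0203, -0.0047, 0.0725, 0.0702]
0 -0.01 [[0.0661, -0.01, 0.0685], 0.0136, 0.0024, 0.0047, 0.0215, -0.0272, 0.0676, 0.0792]
0 0 [[0.0661, 0.0, 0.0685], 0.0136, 0.001, 0.0037, 0.0308, -0.0172, 0.0676, 0.0792]
0 0.01 [[0.0661, 0.01, 0.0685], 0.0136, -0.0011, 0.0018, 0.021, -0.0072, 0.0676, 0.0792]
```

```bash
cat > planner.py <<'E'
import sys
from cl import *
import kin
from scipy.spatial.transform import Rotation as Ro
T=Ro.from_euler('z',tr[2])
K=np.array([(-.0958,12,0,0,-.001,.062),(-.04,18,27,-8,-.002,.058),(.04,40,26,-15,-.008,.056),(.065,45,17,-15,-.012,.0545),(.085,46,12,-15,-.014,.0545),(.1,46,12,-15,-.014,.0545)])
def at(f): return [np.interp(f,K[:,0],K[:,i]) for i in range(1,6)]
def goal(f):
    le,ps,sp,ty,low=at(f); e=evalp(le,ps,sp,ty,low,f); return T.apply(e[0])+[tr[0],tr[1],0],T*Ro.from_matrix(Rt(le,ps,sp)),e,(le,ps)
def q6(q,R):
    W=kin.fk(np.r_[q,0],kk)[1]; v=(W.inv()*R).as_rotvec(); return v   # rotation left about tool z
kk=np.load('k.npy')
if sys.argv[1]=='check':
    qp=np.array([.396,.106,-.898,.273,-.395])
    for f in np.arange(-.0958,.0905,.006):
        p,R,e,(le,ps)=goal(f); pt=e[0]
        S=[q for q in exact(*tgt(*pt,le,ps),N=180) if ok(q)]
        q=min(S,key=lambda s:abs(s-qp).max()) if S else None
        if q is None: print(f,'NONE');continue
        print(round(f,3),np.round([le,ps],1),'q',q,'q6',np.round(q6(q,R)[2],3),'dq',round(abs(q-qp).max(),3),'clear',np.round(e[1:5],4),'cy',round(e[5],3)); qp=q
else:
    from station import arm
    s=arm.get_state(); p=np.array(s['eef_pos']);R=Ro.from_euler('xyz',s['ee_rot'])
    F=(T.inv()*R).apply(FN)+T.inv().apply(p-[tr[0],tr[1],0]); f0=F[F[:,2]<.1055,0].max()
    n=int(sys.argv[2]);step=float(sys.argv[1]);g=.89
    P,Q=p,R; f=f0; print('t',s['t'],'face',round(f0,4),'low',F[:,2].min().round(4),'F',np.round(s['force'],1),'q',np.array(s['q']))
    f=f0+step*n; gp,gR,e,_=goal(f); dp=gp-p; dr=(gR*R.inv()).as_rotvec()
    print('rows x',n,np.round(dp/n*g,4).tolist(),np.round(dr/n*g,4).tolist(),'clear',np.round(e[1:5],4))
E
python3 planner.py check; python3 planner.py .0028 10
```

```text
-0.096 [12.  0.] q [ 0.396  0.107 -0.894  0.267 -0.4  ] q6 -0.817 dq 0.006 clear [0.158 0.137 0.058 0.032] cy 0.02
-0.09 [12.6  2.9] q [ 0.386  0.11  -0.892  0.262 -0.381] q6 -0.896 dq 0.019 clear [0.152 0.128 0.057 0.031] cy -0.021
-0.084 [13.3  5.8] q [ 0.375  0.114 -0.888  0.25  -0.364] q6 -0.982 dq 0.017 clear [0.147 0.119 0.056 0.031] cy -0.021
-0.078 [13.9  8.7] q [ 0.363  0.118 -0.88   0.231 -0.351] q6 -1.076 dq 0.02 clear [0.141 0.11  0.055 0.031] cy -0.02
-0.072 [14.6 11.6] q [ 0.352  0.124 -0.868  0.202 -0.34 ] q6 -1.179 dq 0.028 clear [0.136 0.1   0.054 0.03 ] cy -0.019
-0.066 [15.2 14.5] q [ 0.339  0.13  -0.851  0.164 -0.334] q6 -1.292 dq 0.038 clear [0.13  0.09  0.052 0.03 ] cy -0.018
-0.06 [15.9 17.4] q [ 0.324  0.137 -0.829  0.118 -0.333] q6 -1.414 dq 0.047 clear [0.124 0.081 0.051 0.03 ] cy -0.017
-0.054 [16.5 20.3] q [ 0.308  0.145 -0.802  0.063 -0.337] q6 -1.545 dq 0.054 clear [0.119 0.071 0.05  0.03 ] cy -0.015
-0.048 [17.2 23.2] q [ 0.289  0.154 -0.772  0.004 -0.346] q6 -1.684 dq 0.06 clear [0.113 0.062 0.048 0.03 ] cy -0.014
-0.042 [17.8 26.1] q [ 0.267  0.163 -0
[... 2154 characters left out ...]
lear [0.021 0.017 0.012 0.021] cy -0.024
0.072 [45.4 15.2] q [-0.138  0.276 -0.459 -1.263 -0.21 ] q6 2.992 dq 0.025 clear [0.017 0.014 0.009 0.02 ] cy -0.025
0.078 [45.7 13.7] q [-0.128  0.282 -0.453 -1.274 -0.184] q6 3.007 dq 0.026 clear [0.013 0.011 0.008 0.019] cy -0.026
0.084 [46.  12.2] q [-0.118  0.288 -0.447 -1.284 -0.157] q6 3.022 dq 0.027 clear [0.009 0.007 0.006 0.019] cy -0.028
0.09 [46. 12.] q [-0.109  0.294 -0.439 -1.269 -0.149] q6 3.046 dq 0.015 clear [0.005 0.004 0.005 0.018] cy -0.028
t 18.3333 face -0.0956 low 0.0621 F [-0.1 -0.1 -0.1] q [ 0.394  0.106 -0.895  0.263 -0.396  0.827]
rows x 10 [0.0019, -0.0003, -0.0001] [-0.0017, -0.0045, 0.0268] clear [0.132 0.093 0.053 0.03 ]
```

```bash
python3 - x <<'E'
import sys; sys.argv=['x','none0']
exec(open('planner.py').read().split("if sys.argv[1]=='check'")[0])
out=[]
for lean,psi,sp,ty,low in itertools.product((42,44,46,48),(8,11,14,17),(-5,0,5,10),(-.025,-.018,-.01),(.0535,.056)):
    e=evalp(lean,psi,sp,ty,low); c=min(e[1:5])
    if c<.0045: continue
    S=[q for q in exact(*tgt(*e[0],lean,psi),N=180) if ok(q) and q[4]<-.05 and q[3]>-1.6]
    for q in S:
        a=(-q6(q,T*Ro.from_matrix(Rt(lean,psi,sp)))[2])%(2*np.pi)
        out.append((a<2.95,c,lean,psi,sp,ty,low,round(a,3),np.round(q,3).tolist(),round(e[5],3)))
out.sort(key=lambda r:(-r[0],-r[1]))
for r in out[:12]: print(r)
E
```

```text
Traceback (most recent call last):
TypeError: The numpy boolean negative, the `-` operator, is not supported, use the `~` operator or the logical_not function instead.
```

```bash
python3 - x <<'E'
import sys; sys.argv=['x','none0']
exec(open('planner.py').read().split("if sys.argv[1]=='check'")[0])
out=[]
for lean,psi,sp,ty,low in itertools.product((42,44,46),(8,11,14,17),(-5,0,5,10),(-.025,-.018,-.01),(.0535,.056)):
    e=evalp(lean,psi,sp,ty,low); c=min(e[1:5])
    if c<.0045: continue
    S=[q for q in exact(*tgt(*e[0],lean,psi),N=180) if ok(q) and q[4]<-.05 and q[3]>-1.6]
    for q in S:
        a=(-q6(q,T*Ro.from_matrix(Rt(lean,psi,sp)))[2])%(2*np.pi)
        out.append((int(a<2.95),c,lean,psi,sp,ty,low,round(a,3),np.round(q,3).tolist(),round(e[5],3)))
out.sort(key=lambda r:(-r[0],-r[1]))
for r in out[:12]: print(r)
E
```

```text
(1, np.float64(0.00714018933939003), 46, 8, -5, -0.018, 0.056, np.float64(2.927), [-0.05, 0.29, -0.461, -1.221, -0.053], np.float64(-0.036))
(1, np.float64(0.006604448809265084), 46, 8, 10, -0.025, 0.056, np.float64(2.654), [-0.06, 0.292, -0.455, -1.203, -0.061], np.float64(-0.045))
(1, np.float64(0.006583312698282366), 46, 8, 5, -0.025, 0.056, np.float64(2.776), [-0.072, 0.293, -0.454, -1.229, -0.07], np.float64(-0.045))
(1, np.float64(0.006503876162107321), 44, 11, -5, -0.025, 0.056, np.float64(2.715), [-0.005, 0.291, -0.48, -1.003, -0.063], np.float64(-0.042))
(1, np.float64(0.006194368690108453), 46, 8, 0, -0.025, 0.056, np.float64(2.898), [-0.085, 0.294, -0.452, -1.256, -0.079], np.float64(-0.044))
(1, np.float64(0.005891698060083653), 46, 11, 10, -0.025, 0.056, np.float64(2.794), [-0.123, 0.294, -0.439, -1.264, -0.147], np.float64(-0.045))
(1, np.float64(0.0058895713565565964), 46, 11, 5, -0.025, 0.056, np.float64(2.903), [-0.131, 0.295, -0.44, -1.281, -0.152], np.float64(-0.044))
(1, np.float64(0.005824685435460641), 44, 14, -5, -0.025, 0.056, np.float64(2.892), [-0.076, 0.292, -0.449, -1.094, -0.156], np.float64(-0.041))
(1, np.float64(0.005708954838015365), 46, 8, 0, -0.018, 0.056, np.float64(2.863), [-0.059, 0.293, -0.457, -1.239, -0.059], np.float64(-0.037))
(1, np.float64(0.0053270506301294615), 46, 11, 10, -0.018, 0.056, np.float64(2.774), [-0.103, 0.293, -0.442, -1.258, -0.132], np.float64(-0.038))
(1, np.float64(0.005220896047396624), 44, 11, 0, -0.025, 0.056, np.float64(2.644), [-0.01, 0.294, -0.475, -1.015, -0.067], np.float64(-0.043))
(1, np.float64(0.005115673631296596), 44, 11, 5, -0.025, 0.056, np.float64(2.53), [-0.002, 0.294, -0.477, -0.995, -0.061], np.float64(-0.044))
```

```bash
sed -i 's/^K=.*/K=np.array([(-.0958,12,0,0,-.001,.062),(-.04,18,27,20,-.004,.058),(.04,40,25,22,-.012,.056),(.065,45,17,17,-.016,.0555),(.085,46,11,11,-.018,.0555),(.1,46,11,11,-.018,.0555)])/' planner.py; python3 planner.py check | awk 'NR%2==1'; python3 planner.py .0025 12
```

```text
-0.096 [12.  0.] q [ 0.396  0.107 -0.894  0.267 -0.4  ] q6 -0.817 dq 0.006 clear [0.158 0.137 0.058 0.032] cy 0.02
-0.084 [13.3  5.8] q [ 0.371  0.117 -0.882  0.247 -0.367] q6 -0.884 dq 0.015 clear [0.147 0.125 0.056 0.031] cy -0.022
-0.072 [14.6 11.6] q [ 0.345  0.129 -0.856  0.195 -0.345] q6 -0.982 dq 0.03 clear [0.136 0.113 0.053 0.031] cy -0.022
-0.06 [15.9 17.4] q [ 0.315  0.144 -0.813  0.108 -0.341] q6 -1.117 dq 0.048 clear [0.124 0.1   0.051 0.03 ] cy -0.022
-0.048 [17.2 23.2] q [ 0.278  0.163 -0.752 -0.006 -0.357] q6 -1.283 dq 0.059 clear [0.113 0.088 0.048 0.029] cy -0.022
-0.036 [19.2 26.9] q [ 0.241  0.177 -0.707 -0.101 -0.357] q6 -1.417 dq 0.034 clear [0.102 0.077 0.046 0.029] cy -0.023
-0.024 [22.5 26.6] q [ 0.22   0.182 -0.7   -0.159 -0.303] q6 -1.481 dq 0.032 clear [0.092 0.07  0.042 0.028] cy -0.024
-0.012 [25.8 26.3] q [ 0.193  0.19  -0.681 -0.245 -0.262] q6 -1.578 dq 0.047 clear [0.082 0.062 0.038 0.027] cy -0.025
0.0 [29.1 26. ] q [ 0.157  0.2   -0.646 -0.367 -0.24 ] q6 -1.717 dq 0.066 clear [0.072 0.054 0.035 0.026] cy -0.026
0.012 [32.4 25.7] q [ 0.104  0.213 -0.
[... 275 characters left out ...]
ar [0.043 0.031 0.023 0.022] cy -0.029
0.048 [41.6 22.4] q [-0.095  0.258 -0.471 -1.024 -0.281] q6 -2.5 dq 0.056 clear [0.034 0.024 0.02  0.021] cy -0.031
0.06 [44.  18.5] q [-0.129  0.27  -0.459 -1.161 -0.25 ] q6 -2.65 dq 0.073 clear [0.026 0.018 0.017 0.019] cy -0.034
0.072 [45.4 14.8] q [-0.134  0.282 -0.45  -1.242 -0.204] q6 -2.741 dq 0.032 clear [0.018 0.012 0.015 0.017] cy -0.036
0.084 [46.  11.2] q [-0.106  0.293 -0.442 -1.259 -0.137] q6 -2.758 dq 0.034 clear [0.011 0.005 0.008 0.016] cy -0.038
t 18.3333 face -0.0956 low 0.0621 F [-0.1 -0.1 -0.1] q [ 0.394  0.106 -0.895  0.263 -0.396  0.827]
rows x 12 [0.0021, -0.0004, -0.0001] [0.0032, -0.0039, 0.0049] clear [0.13  0.106 0.052 0.03 ]
```

The joint path is feasible for the whole push: it ends leaned 46° at an azimuth 11° off the track axis, with about 5 mm clearance. Continuing the push.

>>> {"op": "apply_moves", "data": {
  "increments": [0.0021, -0.0004, -0.0001, 0.0032, -0.0039, 0.0049, 0.0021, -0.0004, -0.0001, 0.0032, -0.0039, 0.0049, 0.0021, -0.0004, -0.0001, 0.0032, -0.0039, 0.0049, 0.0021, -0.0004, -0.0001, 0.0032, -0.0039, 0.0049, 0.0021, -0.0004, -0.0001, 0.0032, -0.0039, 0.0049, 0.0021, -0.0004, -0.0001, 0.0032, -0.0039, 0.0049, 0.0021, -0.0004, -0.0001, 0.0032, -0.0039, 0.0049, 0.0021, -0.0004, -0.0001, 0.0032, -0.0039, 0.0049, 0.0021, -0.0004, -0.0001, 0.0032, -0.0039, 0.0049, 0.0021, -0.0004, -0.0001, 0.0032, -0.0039, 0.0049, 0.0021, -0.0004, -0.0001, 0.0032, -0.0039, 0.0049, 0.0021, -0.0004, -0.0001, 0.0032, -0.0039, 0.0049]
}}

```text
t: 19.33
eef_pos: [0.5043, -0.048, 0.0735]
ee_rot: [-2.881, 0.049, -1.62]
force: [-1.8, -0.0, 2.0]
width: 0.0006
```

```bash
python3 planner.py .0025 10
python3 - <<'E'
from h import *
im=save('side','s8.png'); a=cv2.resize(im[190:330,230:400,::-1],None,fx=4,fy=4,interpolation=2); cv2.imwrite('pics/s8c.png',a)
E
```

```text
t 19.3333 face -0.0657 low 0.0594 F [-1.8 -0.   2. ] q [ 0.329  0.138 -0.836  0.155 -0.34   1.047]
rows x 10 [0.0021, -0.0003, -0.0] [0.0049, -0.0032, 0.0055] clear [0.107 0.081 0.047 0.029]
```

View pics/s8c.png

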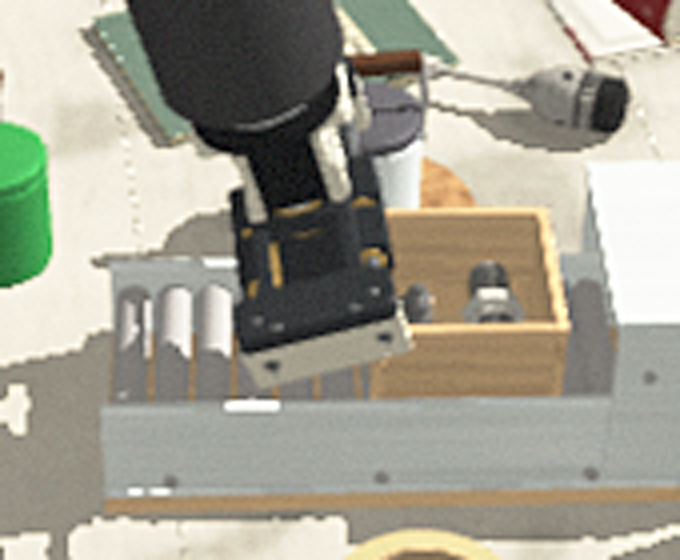

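Ten pictures viewed. The tote has moved about 87 mm (front rim from crop x 397 to 568), matching the finger travel of 86 mm, so contact holds. The canister is undisturbed.

>>> {"op": "apply_moves", "data": {
  "increments": [0.0021, -0.0003, 0, 0.0049, -0.0032, 0.0055, 0.0021, -0.0003, 0, 0.0049, -0.0032, 0.0055, 0.0021, -0.0003, 0, 0.0049, -0.0032, 0.0055, 0.0021, -0.0003, 0, 0.0049, -0.0032, 0.0055, 0.0021, -0.0003, 0, 0.0049, -0.0032, 0.0055, 0.0021, -0.0003, 0, 0.0049, -0.0032, 0.0055, 0.0021, -0.0003, 0, 0.0049, -0.0032, 0.0055, 0.0021, -0.0003, 0, 0.0049, -0.0032, 0.0055, 0.0021, -0.0003, 0, 0.0049, -0.0032, 0.0055, 0.0021, -0.0003, 0, 0.0049, -0.0032, 0.0055]
}}

```text
t: 20.22
eef_pos: [0.5241, -0.0519, 0.0723]
ee_rot: [-2.852, 0.1, -1.559]
force: [-2.9, -0.1, 1.9]
width: 0.0005
```

```bash
python3 planner.py .0024 12
```

```text
t 20.2167 face -0.0443 low 0.057 F [-2.9 -0.1  1.9] q [ 0.255  0.172 -0.721 -0.067 -0.374  1.371]
rows x 12 [0.002, -0.0004, 0.0001] [0.0036, -0.0086, -0.0011] clear [0.085 0.064 0.04  0.027]
```

>>> {"op": "apply_moves", "data": {
  "increments": [0.0021, -0.0004, 0.0001, 0.0036, -0.0086, -0.0011, 0.0021, -0.0004, 0.0001, 0.0036, -0.0086, -0.0011, 0.0021, -0.0004, 0.0001, 0.0036, -0.0086, -0.0011, 0.0021, -0.0004, 0.0001, 0.0036, -0.0086, -0.0011, 0.0021, -0.0004, 0.0001, 0.0036, -0.0086, -0.0011, 0.0021, -0.0004, 0.0001, 0.0036, -0.0086, -0.0011, 0.0021, -0.0004, 0.0001, 0.0036, -0.0086, -0.0011, 0.0021, -0.0004, 0.0001, 0.0036, -0.0086, -0.0011, 0.0021, -0.0004, 0.0001, 0.0036, -0.0086, -0.0011, 0.0021, -0.0004, 0.0001, 0.0036, -0.0086, -0.0011, 0.0021, -0.0004, 0.0001, 0.0036, -0.0086, -0.0011, 0.0021, -0.0004, 0.0001, 0.0036, -0.0086, -0.0011]
}}

```text
t: 21.22
eef_pos: [0.5503, -0.0575, 0.0726]
ee_rot: [-2.74, 0.146, -1.561]
force: [-1.7, 0.5, -0.3]
width: 0.0007
```

```bash
python3 planner.py .0024 12
```

```text
t 21.2167 face -0.0169 low 0.0558 F [-1.7  0.5 -0.3] q [ 0.202  0.189 -0.691 -0.212 -0.275  1.541]
rows x 12 [0.0021, -0.0004, 0.0002] [0.0037, -0.0095, -0.0016] clear [0.063 0.047 0.031 0.025]
```

>>> {"op": "apply_moves", "data": {
  "increments": [0.0021, -0.0004, 0.0002, 0.0037, -0.0095, -0.0016, 0.0021, -0.0004, 0.0002, 0.0037, -0.0095, -0.0016, 0.0021, -0.0004, 0.0002, 0.0037, -0.0095, -0.0016, 0.0021, -0.0004, 0.0002, 0.0037, -0.0095, -0.0016, 0.0021, -0.0004, 0.0002, 0.0037, -0.0095, -0.0016, 0.0021, -0.0004, 0.0002, 0.0037, -0.0095, -0.0016, 0.0021, -0.0004, 0.0002, 0.0037, -0.0095, -0.0016, 0.0021, -0.0004, 0.0002, 0.0037, -0.0095, -0.0016, 0.0021, -0.0004, 0.0002, 0.0037, -0.0095, -0.0016, 0.0021, -0.0004, 0.0002, 0.0037, -0.0095, -0.0016, 0.0021, -0.0004, 0.0002, 0.0037, -0.0095, -0.0016, 0.0021, -0.0004, 0.0002, 0.0037, -0.0095, -0.0016]
}}

```text
t: 22.22
eef_pos: [0.5805, -0.0631, 0.0765]
ee_rot: [-2.607, 0.192, -1.56]
force: [-0.6, 0.2, -1.2]
width: 0.0005
```

```bash
python3 planner.py .0024 12
```

```text
t 22.2167 face 0.0146 low 0.0585 F [-0.6  0.2 -1.2] q [ 0.108  0.212 -0.598 -0.511 -0.236  1.887]
rows x 12 [0.0021, -0.0005, -0.0001] [0.0036, -0.0101, -0.0024] clear [0.038 0.027 0.021 0.021]
```

>>> {"op": "apply_moves", "data": {
  "increments": [0.0021, -0.0005, -0.0001, 0.0036, -0.0101, -0.0024, 0.0021, -0.0005, -0.0001, 0.0036, -0.0101, -0.0024, 0.0021, -0.0005, -0.0001, 0.0036, -0.0101, -0.0024, 0.0021, -0.0005, -0.0001, 0.0036, -0.0101, -0.0024, 0.0021, -0.0005, -0.0001, 0.0036, -0.0101, -0.0024, 0.0021, -0.0005, -0.0001, 0.0036, -0.0101, -0.0024, 0.0021, -0.0005, -0.0001, 0.0036, -0.0101, -0.0024, 0.0021, -0.0005, -0.0001, 0.0036, -0.0101, -0.0024, 0.0021, -0.0005, -0.0001, 0.0036, -0.0101, -0.0024, 0.0021, -0.0005, -0.0001, 0.0036, -0.0101, -0.0024]
}}

```text
t: 23.05
eef_pos: [0.6071, -0.0688, 0.0778]
ee_rot: [-2.487, 0.227, -1.561]
force: [-1.4, 0.2, 0.2]
width: 0.0005
```

```bash
python3 planner.py .0024 10
```

```text
t 23.05 face 0.042 low 0.059 F [-1.4  0.2  0.2] q [-0.039  0.244 -0.492 -0.884 -0.272  2.336]
rows x 10 [0.0021, -0.0007, -0.0003] [-0.0021, -0.0095, -0.0063] clear [0.022 0.015 0.016 0.018]
```

>>> {"op": "apply_moves", "data": {
  "increments": [0.0021, -0.0007, -0.0005, -0.0021, -0.0095, -0.0063, 0.0021, -0.0007, -0.0005, -0.0021, -0.0095, -0.0063, 0.0021, -0.0007, -0.0005, -0.0021, -0.0095, -0.0063, 0.0021, -0.0007, -0.0005, -0.0021, -0.0095, -0.0063, 0.0021, -0.0007, -0.0005, -0.0021, -0.0095, -0.0063, 0.0021, -0.0007, -0.0005, -0.0021, -0.0095, -0.0063, 0.0021, -0.0007, -0.0005, -0.0021, -0.0095, -0.0063, 0.0021, -0.0007, -0.0005, -0.0021, -0.0095, -0.0063]
}}

```text
t: 23.72
eef_pos: [0.6287, -0.0765, 0.0759]
ee_rot: [-2.396, 0.206, -1.597]
force: [-1.2, 1.6, 1.3]
width: 0.0004
```

```bash
python3 planner.py .0022 9
```

```text
t 23.7167 face 0.0641 low 0.0574 F [-1.2  1.6  1.3] q [-0.119  0.27  -0.458 -1.143 -0.236  2.631]
rows x 9 [0.002, -0.0004, -0.0003] [-0.0066, -0.0042, -0.0043] clear [0.012 0.005 0.009 0.016]
```

>>> {"op": "apply_moves", "data": {
  "increments": [0.002, -0.0004, -0.0002, -0.0066, -0.0042, -0.0043, 0.002, -0.0004, -0.0002, -0.0066, -0.0042, -0.0043, 0.002, -0.0004, -0.0002, -0.0066, -0.0042, -0.0043, 0.002, -0.0004, -0.0002, -0.0066, -0.0042, -0.0043, 0.002, -0.0004, -0.0002, -0.0066, -0.0042, -0.0043]
}}

```text
t: 24.13
eef_pos: [0.6406, -0.08, 0.0755]
ee_rot: [-2.37, 0.17, -1.617]
force: [-1.1, -0.4, 0.3]
width: 0.0001
```

```bash
python3 planner.py .002 5
```

```text
t 24.1333 face 0.0759 low 0.0576 F [-1.1 -0.4  0.3] q [-0.106  0.281 -0.451 -1.19  -0.176  2.68 ]
rows x 5 [0.0018, -0.0001, -0.0005] [-0.0059, -0.0035, -0.0035] clear [0.01  0.004 0.007 0.016]
```

>>> {"op": "apply_moves", "data": {
  "increments": [0.0018, -0.0002, -0.0002, -0.003, -0.003, -0.002, 0.0018, -0.0002, -0.0001, -0.003, -0.003, -0.002, 0.0017, -0.0002, 0, -0.003, -0.003, -0.002]
}}

```text
t: 24.38
eef_pos: [0.6467, -0.0804, 0.0753]
ee_rot: [-2.358, 0.159, -1.621]
force: [-0.8, -0.0, 0.3]
width: 0.0003
```

>>> {"op": "apply_moves", "data": {
  "increments": [0.0015, -0.0002, 0, 0, 0, 0]
}}

```text
t: 24.47
eef_pos: [0.6484, -0.0807, 0.0753]
ee_rot: [-2.358, 0.159, -1.622]
force: [-1.4, 0.7, 0.7]
width: 0.0004
```

```bash
python3 planner.py .001 3
```

```text
t 24.4667 face 0.0837 low 0.0577 F [-1.4  0.7  0.7] q [-0.108  0.289 -0.441 -1.219 -0.163  2.714]
rows x 3 [0.001, -0.0, -0.0008] [-0.0064, -0.0026, -0.004] clear [0.01  0.004 0.007 0.016]
```

>>> {"op": "apply_moves", "data": {
  "increments": [0.0013, -0.0002, 0, 0, 0, 0, 0.0012, -0.0001, 0, 0, 0, 0]
}}

```text
t: 24.63
eef_pos: [0.6512, -0.0811, 0.0753]
ee_rot: [-2.358, 0.159, -1.622]
force: [-2.4, 1.3, 0.2]
width: 0.0008
```

>>> {"op": "apply_moves", "data": {
  "increments": [0.0012, -0.0001, 0, 0, 0, 0]
}}

```text
t: 24.72
eef_pos: [0.6517, -0.081, 0.0748]
ee_rot: [-2.359, 0.159, -1.622]
force: [-12.1, 0.2, 7.4]
width: 0.0002
```

>>> {"op": "apply_moves", "data": {
  "increments": [0.001, -0.0001, 0.0002, 0, 0, 0, 0.0005, 0, 0, 0, 0, 0]
}}

```text
t: 24.88
eef_pos: [0.6514, -0.0809, 0.0745]
ee_rot: [-2.361, 0.16, -1.621]
force: [-5.1, 0.5, 3.1]
width: 0.0006
```

```bash
python3 planner.py .001 3
python3 - <<'E'
from h import *
A=save('side','s9.png');B=save('top','t9.png')
for n in('side','top'):
  for q in finder.landmark_of(n,'tote')[:2]: print(n,q['conf'],q['point'],atz(n,q['point'],.0505))
print(proj('side',[.5833+.135*.9928,-.0543-.135*.1201,.0505]))
a=cv2.resize(A[200:320,330:430,::-1],None,fx=4,fy=4,interpolation=2);b=cv2.resize(B[180:300,290:390,::-1],None,fx=4,fy=4,interpolation=2); cv2.imwrite('pics/s9c.png',np.hstack([a,b]))
E
```

```text
t 24.8833 face 0.0867 low 0.0568 F [-5.1  0.5  3.1] q [-0.1    0.294 -0.436 -1.2   -0.16   2.689]
rows x 3 [0.001, -0.0001, -0.0005] [-0.0068, -0.0036, -0.0042] clear [0.008 0.001 0.005 0.015]
side 0.41 [358.8, 217.2] [0.64518349 0.14909035 0.0505    ]
[[413.37352235 274.62381262]]
```

View pics/s9c.png

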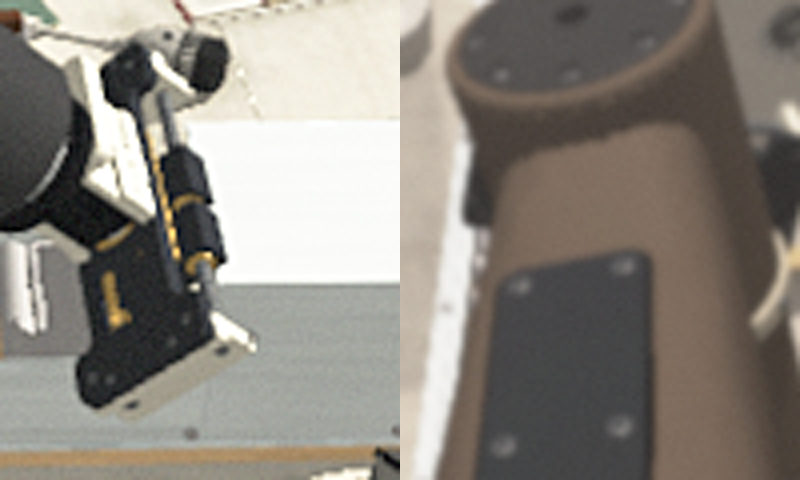

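Eleven pictures viewed. The gripper is leaning under the hood edge, with the body just ahead of the hood's front, and the tote is out of sight inside. I need to know whether the 12 N contact was the tote at the stop or the gripper's body on the hood edge, so I'll compute clearance from the measured pose.

```bash
cat > meas.py <<'E'
from cl import *
from scipy.spatial.transform import Rotation as Ro
from station import arm
s=arm.get_state();T=Ro.from_euler('z',tr[2]);R=T.inv()*Ro.from_euler('xyz',s['ee_rot']);o=T.inv().apply(np.array(s['eef_pos'])-[tr[0],tr[1],0])
F=R.apply(FN)+o;B=R.apply(BD)+o; t=R.apply([0,0,1])
m=F[:,2]<.1055;i=np.argmax(np.where(m,F[:,0],-9))
print('t',round(s['t'],2),'F',np.round(T.inv().apply(s['force']),1),'M',np.round(s['moment'],2),'tcp',o,'tooldir',t,'lean',np.degrees(np.arccos(-t[2])).round(1),'psi',np.degrees(np.arctan2(t[1],t[0])).round(1))
print('face',F[i],'finger-hood',dist(F,HOOD),'body-hood',dist(B,HOOD),'rails',[round(min(dist(X,Y) for Y in(RL,RR,CL,CR)),4) for X in(F,B)],'low',F[:,2].min())
j=np.argmin([dist(b[None],HOOD) for b in B]);print('closest body pt',B[j])
E
python3 meas.py
```

```text
t 25.08 F [-6.7 -0.4  3.5] M [-0.17  2.92  0.2 ] tcp [ 0.071 -0.018  0.074] tooldir [ 0.694  0.162 -0.702] lean 45.4 psi 13.1
face [ 0.087 -0.038  0.07 ] finger-hood 0.007877472322523085 body-hood 0.003061563649954623 rails [np.float64(0.0145), np.float64(0.0068)] low 0.05681621860237195
closest body pt [ 0.053 -0.065  0.124]
```

```bash
cat > to.py <<'E'
import sys
from meas import *
f,le,ps,sp,ty,low=map(float,sys.argv[1:7]);n=int(sys.argv[7])
e=evalp(le,ps,sp,ty,low,f); gp=T.apply(e[0])+[tr[0],tr[1],0]; gR=T*Ro.from_matrix(Rt(le,ps,sp)); R0=Ro.from_euler('xyz',s['ee_rot'])
print('rows',n,np.round((gp-s['eef_pos'])/n,4).tolist(),np.round((gR*R0.inv()).as_rotvec()/n,4).tolist(),'clear',np.round(e[1:5],4))
print([q for q in exact(*tgt(*e[0],le,ps),N=180) if ok(q)])
E
python3 to.py .082 46.5 11 11 -.020 .059 4 | tail -2
```

```text
rows 4 [-0.0012, -0.0003, 0.0004] [-0.0055, -0.0052, -0.0036] clear [0.011 0.009 0.013 0.015]
[array([-0.129,  0.285, -0.444, -1.301, -0.15 ])]
```

>>> {"op": "apply_moves", "data": {
  "increments": [-0.002, -0.0003, 0.0008, -0.0055, -0.0052, -0.0036, -0.0014, -0.0003, 0.0006, -0.0055, -0.0052, -0.0036, -0.0012, -0.0003, 0.0006, -0.0055, -0.0052, -0.0036, 0, 0, 0, -0.003, -0.003, -0.002, 0, 0, 0, 0, 0, 0]
}}

```text
t: 25.5
eef_pos: [0.6475, -0.0821, 0.0773]
ee_rot: [-2.339, 0.14, -1.631]
force: [-0.2, 0.2, 0.3]
width: 0.0007
```

```bash
python3 meas.py
```

```text
t 25.5 F [-0.2  0.1  0.3] M [-0.17  2.4  -0.03] tcp [ 0.067 -0.02   0.077] tooldir [ 0.712  0.14  -0.688] lean 46.5 psi 11.1
face [ 0.083 -0.04   0.074] finger-hood 0.009451505881520581 body-hood 0.009429975600622953 rails [np.float64(0.0147), np.float64(0.0129)] low 0.06002143928354001
closest body pt [ 0.047 -0.066  0.127]
```

>>> {"op": "apply_moves", "data": {
  "increments": [0.0013, -0.0002, 0, 0, 0, 0, 0.0012, -0.0001, 0, 0, 0, 0]
}}

```text
t: 25.67
eef_pos: [0.6505, -0.0829, 0.0775]
ee_rot: [-2.339, 0.14, -1.632]
force: [-0.6, -0.3, 0.8]
width: 0.0001
```

>>> {"op": "apply_moves", "data": {
  "increments": [0.0012, -0.0001, 0, 0, 0, 0]
}}

```text
t: 25.75
eef_pos: [0.6514, -0.0829, 0.0772]
ee_rot: [-2.34, 0.14, -1.631]
force: [-8.8, 0.3, 3.5]
width: 0.0004
```

>>> {"op": "apply_moves", "data": {
  "increments": [0.0012, -0.0001, 0, 0, 0, 0]
}}

```text
t: 25.83
eef_pos: [0.6517, -0.0829, 0.0768]
ee_rot: [-2.341, 0.14, -1.631]
force: [-14.5, 0.1, 10.0]
width: 0.0008
```

```bash
python3 meas.py
```

```text
t 25.83 F [-14.4  -1.6  10. ] M [-0.01  3.17  0.29] tcp [ 0.071 -0.02   0.077] tooldir [ 0.71  0.14 -0.69] lean 46.4 psi 11.2
face [ 0.087 -0.04   0.073] finger-hood 0.007226696279843337 body-hood 0.006022592013750287 rails [np.float64(0.0136), np.float64(0.0094)] low 0.05950075471838609
closest body pt [ 0.052 -0.066  0.127]
```

Both touches stopped at the same face x (0.0867–0.087) although the hood clearances differed (3 and 6 mm). So the contact is the tote hard against its stop, not the hood. Retreating straight back now.

>>> {"op": "apply_moves", "data": {
  "increments": [-0.001, 0.0001, 0.0003, 0, 0, 0, -0.002, 0.0002, 0.0002, 0, 0, 0, -0.003, 0.0004, 0, 0, 0, 0, -0.005, 0.0006, 0, 0, 0, 0, -0.005, 0.0006, 0, 0, 0, 0, -0.005, 0.0006, 0, 0, 0, 0, -0.005, 0.0006, 0, 0, 0, 0, -0.005, 0.0006, 0, 0, 0, 0, -0.004, 0.0005, 0, 0, 0, 0]
}}

```text
t: 26.58
eef_pos: [0.6142, -0.0777, 0.0771]
ee_rot: [-2.341, 0.14, -1.63]
force: [-0.2, 0.2, -0.7]
width: 0.0005
```

```bash
python3 meas.py; python3 -c "
from station import arm;print(arm.get_state()['q'])"
```

```text
t 26.58 F [-0.2  0.2 -0.7] M [-0.21  2.38  0.06] tcp [ 0.034 -0.02   0.077] tooldir [ 0.71   0.141 -0.69 ] lean 46.4 psi 11.3
face [ 0.049 -0.039  0.073] finger-hood 0.03288429611141454 body-hood 0.034588755398098324 rails [np.float64(0.0152), np.float64(0.0195)] low 0.05984603318053582
closest body pt [ 0.024 -0.071  0.137]
[-0.17280053  0.24565834 -0.49612069 -1.37990173 -0.18263047  2.92687747]
```

```bash
python3 to.py .036 39 25 22 -.012 .062 8 | tail -2; python3 to.py .0 29 26 21 -.008 .062 16 | tail -2;  python3 -c "
from g3 import *
for z in (.077,.12,.16,.2): print(z,[q for q in exact(*tgt(-.02,-.008,z,29,26),N=180) if ok(q)])"
```

```text
rows 8 [-0.0016, 0.0011, 0.0005] [0.0127, 0.0189, 0.0125] clear [0.04  0.033 0.029 0.024]
[array([-0.04 ,  0.233, -0.496, -0.864, -0.293])]
rows 16 [-0.003, 0.0011, 0.0002] [0.0026, 0.0199, 0.0074] clear [0.07  0.055 0.04  0.027]
[array([ 0.16 ,  0.19 , -0.648, -0.349, -0.247])]
0.077 [array([ 0.162,  0.189, -0.656, -0.356, -0.24 ])]
0.12 [array([ 0.179,  0.11 , -0.657, -0.246, -0.311])]
0.16 [array([ 0.186,  0.046, -0.633, -0.186, -0.397])]
0.2 [array([ 0.189, -0.01 , -0.593, -0.149, -0.49 ])]
```

>>> {"op": "apply_moves", "data": {
  "increments": [-0.0016, 0.0011, 0.0005, 0.0127, 0.0189, 0.0125, -0.0016, 0.0011, 0.0005, 0.0127, 0.0189, 0.0125, -0.0016, 0.0011, 0.0005, 0.0127, 0.0189, 0.0125, -0.0016, 0.0011, 0.0005, 0.0127, 0.0189, 0.0125, -0.0016, 0.0011, 0.0005, 0.0127, 0.0189, 0.0125, -0.0016, 0.0011, 0.0005, 0.0127, 0.0189, 0.0125, -0.0016, 0.0011, 0.0005, 0.0127, 0.0189, 0.0125, -0.0016, 0.0011, 0.0005, 0.0127, 0.0189, 0.0125]
}}

```text
t: 27.25
eef_pos: [0.5958, -0.0697, 0.0809]
ee_rot: [-2.507, 0.242, -1.56]
force: [0.3, 1.1, 0.7]
width: 0.0003
```

```bash
python3 to.py .0 29 26 21 -.008 .064 10
```

```text
t 27.25 F [0.2 1.1 0.7] M [-0.61  1.96  0.05] tcp [ 0.014 -0.014  0.081] tooldir [ 0.563  0.269 -0.782] lean 38.6 psi 25.5
face [ 0.031 -0.031  0.073] finger-hood 0.04384837360014262 body-hood 0.037702280834520596 rails [np.float64(0.022), np.float64(0.0292)] low 0.061829920921642655
closest body pt [ 0.021 -0.075  0.135]
rows 10 [-0.0029, 0.0009, 0.0001] [-0.0069, 0.0153, 0.0031] clear [0.069 0.056 0.042 0.027]
[array([ 0.161,  0.187, -0.649, -0.343, -0.249])]
```

Then back, up, and upright again, clear of everything.

>>> {"op": "apply_moves", "data": {
  "increments": [-0.0029, 0.0009, 0.0003, -0.0069, 0.0153, 0.0031, -0.0029, 0.0009, 0.0003, -0.0069, 0.0153, 0.0031, -0.0029, 0.0009, 0.0003, -0.0069, 0.0153, 0.0031, -0.0029, 0.0009, 0.0003, -0.0069, 0.0153, 0.0031, -0.0029, 0.0009, 0.0003, -0.0069, 0.0153, 0.0031, -0.0029, 0.0009, 0.0003, -0.0069, 0.0153, 0.0031, -0.0029, 0.0009, 0.0003, -0.0069, 0.0153, 0.0031, -0.0029, 0.0009, 0.0003, -0.0069, 0.0153, 0.0031, 0, 0, 0.015, 0, 0, 0, 0, 0, 0.02, 0, 0, 0, 0, 0, 0.02, 0, 0, 0, 0, 0, 0.02, 0, 0, 0, -0.01, 0, 0.02, 0, 0, 0, -0.015, 0, 0.02, 0, 0, 0, -0.015, 0, 0.015, 0, 0, 0, -0.015, 0, 0, 0, 0, 0, 0, 0, 0, 0, 0, 0]
}}

```text
t: 28.67
eef_pos: [0.5054, -0.0661, 0.2168]
ee_rot: [-2.646, 0.187, -1.569]
force: [0.1, -0.7, -1.1]
width: -0.0001
```

```bash
python3 meas.py|head -1
python3 - <<'E'
from h import *
A=save('side','s10.png');B=save('top','t10.png')
for n in('side','top'):
  for o in('canister','tote','pad'):
    for q in finder.landmark_of(n,o)[:3]: print(n,o,q['conf'],np.round(q['point'],1),atz(n,q['point'],{'canister':.006,'tote':.0505,'pad':0}[o])[:2])
a=cv2.resize(A[150:350,230:470,::-1],None,fx=1.65,fy=1.65,interpolation=2);b=cv2.resize(B[130:330,200:440,::-1],None,fx=1.65,fy=1.65,interpolation=2)
cv2.imwrite('pics/end.png',np.hstack([a,b]))
E
```

```text
t 28.67 F [ 0.1 -0.7 -1.1] M [-0.6   1.76  0.12] tcp [-0.076 -0.021  0.217] tooldir [ 0.452  0.221 -0.864] lean 30.2 psi 26.0
side canister 0.9 [320.3 242.4] [0.54630673 0.12010944]
side canister 0.84 [230.  255.6] [0.32909693 0.10126625]
side canister 0.71 [243.6 400.1] [ 0.3354455 -0.3044651]
side pad 0.71 [322.7 245.2] [0.55163482 0.11596072]
top canister 0.83 [260.9 251.8] [0.54331455 0.12125274]
top canister 0.72 [434.6 336.1] [ 0.33555161 -0.31029639]
top canister 0.66 [262.  341.7] [0.32224447 0.11347343]
top tote 0.53 [256.3 246.7] [0.54891448 0.12768236]
top pad 0.67 [257.1 245.4] [0.5605063 0.1319647]
```

View pics/end.png

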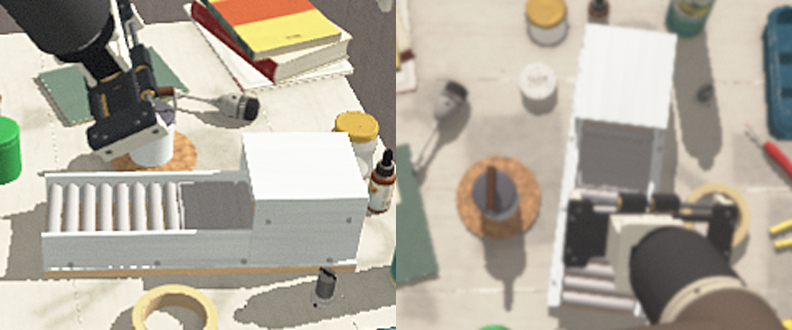

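Twelve pictures viewed. The canister is upright near the middle of the pad, the track is empty with the tote out of sight in the bay, and the tape, tin, die and chuck are in place. I'll open the empty hand and hand in.

>>> {"op": "apply_moves", "data": {
  "increments": [0, 0, 0.01, 0, 0, 0, 0, 0, 0, 0, 0, 0, 0, 0, 0, 0, 0, 0, 0, 0, 0, 0, 0, 0, 0, 0, 0, 0, 0, 0, 0, 0, 0, 0, 0, 0],
  "hand": 0.5
}}

```text
t: 29.57
eef_pos: [0.5086, -0.0659, 0.222]
ee_rot: [-2.654, 0.185, -1.571]
force: [0.1, -0.5, 0.9]
width: 0.0348
```

```bash
python3 -c "
from station import arm
print(arm.get_state()['force'],arm.get_state()['t']);print(arm.job_done())"
```

```text
[ 0.09459939 -0.54252191  0.88714609] 29.5667
the job is handed in; nothing more can be done
None
```

The canister is upright on the cork pad and the tote is in the bay against its end stop. I handed the job in at 29.6 s with the hand open and touching nothing.

- **Canister:** I lifted it by the bail and set it down. The first touch landed a few mm off, so I raised it slightly, re-centred and set it down again. The last looks put it at about (0.543–0.546, 0.121), against a pad centre measured at (0.549, 0.1195). That is about 3–6 mm off centre at most. The networks' own pad points were scattered by about 1.5 cm, so I relied on a circle fit to the image.
- **Tote:** I pushed it at about 30 mm/s, starting with the tool upright and leaning it on the way. A lean straight along the track was out of the arm's reach, so it ended at 46° and about 11° off the track axis. One picture partway showed the tote had moved as far as the fingers; later contact is inferred from the steady motion and small forces.
- **Home check:** Two touches, with different calculated clearance to the hood (3 and 6 mm), both stopped at the same place with 12–14 N. That means the tote was against the stop, not the gripper on the hood. The stop showed at track x = 87 mm instead of 85 mm, which is within my track estimate's error. I pushed somewhat right of centre. The cameras could not see the tote under the hood, so home and squareness rest on touch alone.
- **Other things:** The tape, tin, die and chuck look unmoved in the last picture; the pliers and scriber are only partly in view there.

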